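# Get the cased watch out from behind the stepped parts trays

### The arm

A 6-joint arm with a two-finger parallel gripper is mounted at the origin on the work surface. World frame = base frame: x ahead of the robot, y to its left, z up, the work surface at z = 0. Lengths are in m, angles in rad, forces in N, time in s.
With the tool pointing down it reaches from about 0.25 to 0.775 m from the base axis. Payload 4 kg.
Tool frame: the origin (TCP) lies midway between the tips of the shut fingers; the grasp point (between the pads) lies robot.tcp_to_grasp behind it (robot.tcp_to_grasp is the distance from the TCP to the grasp point, in m); y points along the fingers, x is the direction in which the jaws open and shut, and the axes are right-handed (so a half turn about y gives the same grasp; the last joint's range is limited). The gripper opens to 94 mm and grips with 3 to 60 N. Pads are 16 mm wide; open, the fingers measure 119 mm over their backs; the gripper's body (75 mm by 177 mm) begins 78 mm behind the grasp point.
Start: joints at [-1.266, 0.087, 1.371, -0, 1.684, -0.103], TCP at [0.218, -0.505, 0.206] pointing down, gripper open.
Joint ranges: [-3.1, 3.1], [-0.76, 2.03], [0.27, 2.55], [-1.08, 4.22], [0.17, 2.65], [-2.57, 2.57]. Speed limits (rad/s): [2.79, 2.79, 3.14, 3.14, 3.14, 3.14].

### API

Orientations are given as [roll, pitch, yaw] about the fixed x, y, z axes, in that order (R = Rz(yaw) Ry(pitch) Rx(roll)).
In Python, from bench import robot gives the robot as it stands.
- The arm moves only by the tool arm_command, never from a script. Its argument "series" is text: rows parted by semicolons, each of 7 numbers parted by spaces: the turn, a rotation vector about the tool's x, y, z in rad, then the shift along the tool's x, y, z in m, then the finger opening in m, from 0 to 0.094. A call has 1 to 12 rows; each row shifts and turns the pose as measured when the row begins, along the tool's axes as they then stand; what a row does not reach is not made up. A row lasts 1/10 s, in which the tool goes at most 50 mm and 8.59 degrees, less where a joint would pass 70% of its speed; a pose out of reach is approached as far as the arm can. A call with a gripper value outside its range is refused whole. The fingers move at their own pace and stop on an object; the grip force is fixed at half the most. Time passes only in rows, so rows that do not move let the fingers close. It gives the time, the measured TCP pose, the force and the opening at its end, in the units of the state.
- robot.get_obs(): the state, without advancing time (a new reading comes with each control period).
- robot.snapshot(name): name is "scene" or "top"; returns the picture (400x640x3 uint8, blue, green, red); there is no depth.
- robot.camera_params(name): a dict with "fx", "fy", "cx", "cy" (pixels), "extrinsics" (4x4, takes a point from camera to world coordinates). Camera axes: x right, y up, looking along -z (the intrinsics and any distortion apply to the point x, -y, -z); pixel columns grow to the right and rows downward; lengths in m; the calibration is good to about 2 mm. A picture is of the moment at which its call begins. camera_params takes no time and is no camera call.
- robot.close_job(): hands the job in, once; it reports no verdict.
Trained networks look in the newest picture that a camera, given by its name, has taken for a name from the list of things; names that differ only in an ending like _2 or _b are one class to them, and where a whole thing is asked for, a point or a joint stands for the part that bears it (a point fixed in the world has none). Each returns a list of dicts, best first, with "score" (0 to 1); they miss things now and then, are a little off and sometimes report something else, mostly with a low value. They report only what shows in the picture. A call takes as long as a camera call. They do not tell look-alikes from the thing itself.
- robot.spot_in(camera, target): "centre" ([x, y, z] in m, in the coordinates of the camera as it stood for that picture, good to about 4 mm: the middle of the surface that is visible of it).
The state is a dict: "time": time; "joint_positions": joint angles; "qvel": joint speeds; "joint_torque": joint torques, N m; "tool_pos": TCP position; "ee_rot": TCP orientation; "wrist_force": force on the tool from outside, world axes, zero at the start; "wrist_torque": the same for the moment, N m; "width": finger opening in m.
Only numpy, scipy, OpenCV 4.12 (cv2) and the standard library are available. Lean on these libraries where they do the work, as an engineer would, in place of code of your own. Each camera call takes 0.05 s, during which the arm holds its last target.

### The job

The watch for service is clamped in the blue case holder at the back of the wooden rack, boxed in by a stepped stack of three white parts trays: set the trays aside flat on the cork mat, none on top of another, and only then set the case holder down gently, upright, in the middle of the dark work pad. After that stack the trays again on the rack's felt as they stood: the long one at the bottom, the medium one on it with their back ends (towards the holder's bay) flush, and the short one on top with its front end flush with the medium one's, so that a lip stays open at the front of the long tray and at the back of the medium one. Keep the trays and the watch level all the time so that nothing spills, and leave the bowl, the loupe and the jar where they are.

Things in the scene. Friction and masses are not known exactly. Their poses are not given: they have to be found in the camera images.
- rack: Fixed wooden rack: board 240 (x) x 104 x 6 mm; origin under its centre, x from front to back. Front lip 14 mm high at x -120 to -114; back wall 36 mm high at x 112 to 120; holder's bay at x 26 to 112 between cheeks 28 mm high at |y| 37 to 49. Trays stand on the grey felt, top 6 mm above bench, centre x -45, y 0, nothing beside it. Turned up to 0.35 rad, front nearest the robot.
- mat: Fixed cork mat, the side area: 270 mm (x axis) x 160 mm (y) x 3 mm thick. Origin at the centre of its underside. It holds the three trays side by side along x, each lying across it.
- pad: Fixed dark rubber work pad, 120 x 120 x 4 mm. Origin at the centre of its underside. The bowl, the loupe and the jar stand around it.
- tray_long_c (a point): White open parts tray, 132 mm long (x) x 60 wide (y) x 24 high, walls 6 mm, four compartments in a row, about 140 g with its parts (fixed in). This point: its centre, 12 mm above its underside; z up. At the start bottom of the stack, centred on the rack's felt within 2 mm, x along the rack's; back end 8 mm from the case holder.
- tray_medium_c (a point): White open parts tray, 110 mm long (x) x 60 wide (y) x 24 high, walls 6 mm, three compartments in a row, about 125 g with its parts (fixed in). This point: its centre, 12 mm above its underside; z up. At the start it rests on the long tray's rim, back ends flush: its centre lies 11 mm farther back (rack +x).
- tray_short_c (a point): White open parts tray, 88 mm long (x) x 60 wide (y) x 24 high, walls 6 mm, 2 x 2 compartments, about 115 g with its parts (fixed in). This point: its centre, 12 mm above its underside; z up. At the start top of the stack (rim 78 mm above the bench), on the medium tray's rim, front ends flush: its centre lies 11 mm farther forward (rack -x).
- holder_c (a point): Blue plastic case holder with a round steel watch (white dial) between two jaws: block 50 (x) x 60 (y) x 22 mm, 30 mm high with jaws and watch, 140 g. This point: its centre, 15 mm above its underside; z up. At the start on the rack's board at rack x 54 mm, square to it within 0.05 rad; 7 mm free at each side, 33 mm behind: grip it across the 50 mm.
- bowl: Bystander: loose white ceramic bowl, 84 mm across, 36 mm high; origin at the centre of its underside.
- loupe: Bystander: loose chrome eye loupe standing on its wide end, 34 mm across, 34 mm high; origin at the centre of its underside.
- jar: Bystander: loose amber glass jar with a black cap, 42 mm across, 40 mm high; origin at the centre of its underside.
Not all that is in view belongs to the job. What is shaped like the part that bears holder_c but pink is not meant. Leave any red look-alike of the part that bears tray_medium_c alone.

How it is judged:
By the outcome, as a careful person would: the job done as asked, in the order asked, and still so for the second after the job is handed in, with the robot touching nothing.
It also fails if it takes over 141 s, if anything falls off the work surface, if the arm or the gripper's body presses on something with over 40 N, if the wrist force passes 120 N, or if a joint passes its speed limit or range.

## Working session

There is one attempt and no reset: what is moved stays moved. The work goes in short steps, Python scripts to look and compute and a tool call to move; the robot and the scene stay as the last step left them, time stands still between calls to the robot, and variables do not carry over. Pictures are saved under pics/ and viewed, and the job is handed in when it is done.

Besides the shell and the picture viewer there is one more tool, called after "Emit:" as name(argument=value, ...) on one line, values as JSON. arm_command: Moves the arm, as the interface text tells. Its arguments: {"type":"object","properties":{"series":{"type":"string"}},"required":["series"]}

```bash
ls; mkdir -p pics
python3 - <<'E'
from bench import robot
import cv2,numpy as np
np.set_printoptions(precision=4,suppress=True)
print(robot.get_obs()); print(robot.tcp_to_grasp)
for n in ["scene","top"]:
    im=robot.snapshot(n); cv2.imwrite(f"pics/{n}0.png",im); p=robot.camera_params(n);print(n,p)
    E=np.array(p["extrinsics"])
    for t in ["tray_long_c","tray_medium_c","tray_short_c","holder_c","rack","mat","pad","bowl","loupe","jar"]:
        for d in robot.spot_in(n,t)[:3]:
            print(n,t,round(d["score"],2),(E@np.append(d["centre"],1))[:3])
E
```

```text
pics
{'time': 0.0, 'joint_positions': array([-1.2661,  0.0879,  1.3722, -0.    ,  1.6836, -0.1031]), 'qvel': array([-0.0013,  0.0002,  0.0014, -0.0021, -0.0001, -0.0008]), 'joint_torque': array([  0.0004, -34.0178, -30.2433,   0.0719,   0.033 ,  -0.0002]), 'tool_pos': array([ 0.2179, -0.5044,  0.2043]), 'ee_rot': array([-1.5706,  0.0022, -1.163 ]), 'wrist_force': array([-0.6123, -0.2064, -0.0737]), 'wrist_torque': array([ 0.0142, -0.0238,  0.0089]), 'width': 0.09401730473056522}
0.0188
scene {'fx': 422.34236419264073, 'fy': 422.34236419264073, 'cx': 317.52017484630386, 'cy': 201.16816039826824, 'extrinsics': array([[ 0.6769, -0.5449,  0.4949,  1.0996],
       [ 0.736 ,  0.512 , -0.4429, -0.6829],
       [-0.012 ,  0.6641,  0.7476,  0.985 ],
       [ 0.    ,  0.    ,  0.    ,  1.    ]])}
scene tray_long_c 0.58 [ 0.5143 -0.3103  0.0182]
scene tray_medium_c 0.68 [ 0.5406 -0.2895  0.0412]
scene tray_short_c 0.58 [ 0.4977 -0.285   0.0667]
scene holder_c 0.83 [ 0.5952 -0.2585  0.0355]
scene holder_c 0.57 [ 0.3627 -0.4551  0.0253]
scene holder_c 0.55 [ 0.3084 -0.331   0.024 ]
scene rack 0.7
[... 628 characters left out ...]
_c 0.51 [0.4537 0.3049 0.0304]
top tray_medium_c 0.67 [0.6823 0.3084 0.016 ]
top tray_medium_c 0.64 [ 0.5484 -0.2626  0.0447]
top tray_medium_c 0.62 [ 0.4224 -0.5965  0.0105]
top tray_short_c 0.75 [ 0.4966 -0.2848  0.0618]
top tray_short_c 0.51 [ 0.5879 -0.2524  0.0325]
top holder_c 0.7 [ 0.3006 -0.3203  0.0272]
top holder_c 0.62 [ 0.5853 -0.2504  0.0318]
top holder_c 0.58 [ 0.3478 -0.4439  0.0269]
top rack 0.91 [ 0.5712 -0.2514  0.0029]
top mat 0.83 [0.5527 0.0151 0.0022]
top pad 0.8 [0.5527 0.2709 0.0059]
top bowl 0.7 [0.6822 0.3101 0.0174]
top bowl 0.63 [0.4502 0.302  0.0318]
top loupe 0.58 [0.4551 0.3061 0.0303]
top loupe 0.25 [ 0.4959 -0.2839  0.0633]
top jar 0.77 [0.6385 0.2038 0.0393]
```

View pics/scene0.png

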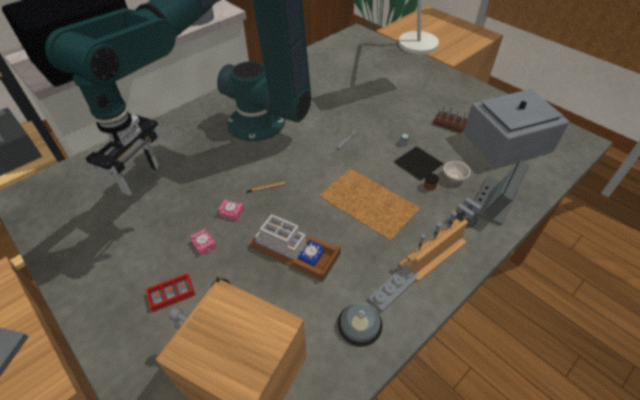

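View pics/top0.png

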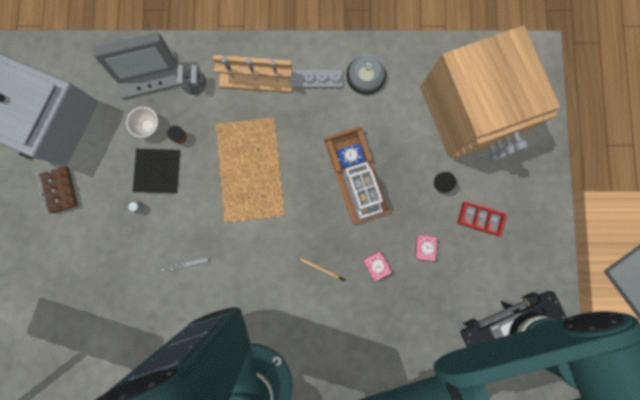

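The scene shows the white stack on the rack around (280,235) with the blue holder at (311,251). The cork mat is at (370,202) and the pad at (418,162). In the top view the stack is at (365,185), the holder at (350,155), the mat at (250,170) and the pad at (157,171). The pink and red look-alikes stand apart. I'll enlarge these for exact corners.

```bash
cat > h.py <<'E'
import numpy as np,cv2
from bench import robot
np.set_printoptions(precision=4,suppress=True)
P={n:robot.camera_params(n) for n in ["scene","top"]}
def proj(n,X):
    p=P[n];E=np.array(p["extrinsics"]);X=np.atleast_2d(X)
    c=(X-E[:3,3])@E[:3,:3]
    return np.c_[p["cx"]+p["fx"]*c[:,0]/-c[:,2], p["cy"]-p["fy"]*c[:,1]/-c[:,2]]
def ray(n,uv,z):
    p=P[n];E=np.array(p["extrinsics"])
    d=E[:3,:3]@np.array([(uv[0]-p["cx"])/p["fx"],-(uv[1]-p["cy"])/p["fy"],-1]);o=E[:3,3]
    return o+d*(z-o[2])/d[2]
def crop(im,u0,v0,u1,v1,s,name):
    c=cv2.resize(im[v0:v1,u0:u1],None,fx=s,fy=s,interpolation=cv2.INTER_CUBIC)
    for u in range(u0-u0%10+10,u1,10):cv2.line(c,((u-u0)*s,0),((u-u0)*s,6 if u%50 else 14),(0,255,255),1)
    for v in range(v0-v0%10+10,v1,10):cv2.line(c,(0,(v-v0)*s),(6 if v%50 else 14,(v-v0)*s),(0,255,255),1)
    cv2.imwrite(name,c)
E
python3 - <<'E'
from h import *
t=cv2.imread("pics/top0.png");s=cv2.imread("pics/scene0.png")
crop(t,310,115,400,230,5,"pics/a1.png");crop(s,240,205,350,285,7,"pics/a2.png");crop(t,120,100,290,230,4,"pics/a3.png")
E
```

```text
(no output)
```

View pics/a1.png

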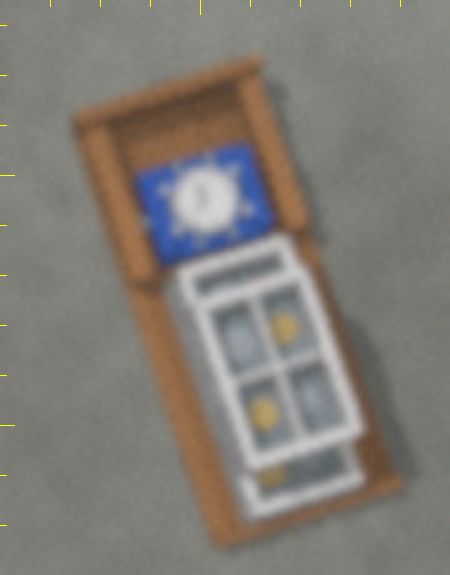

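View pics/a2.png

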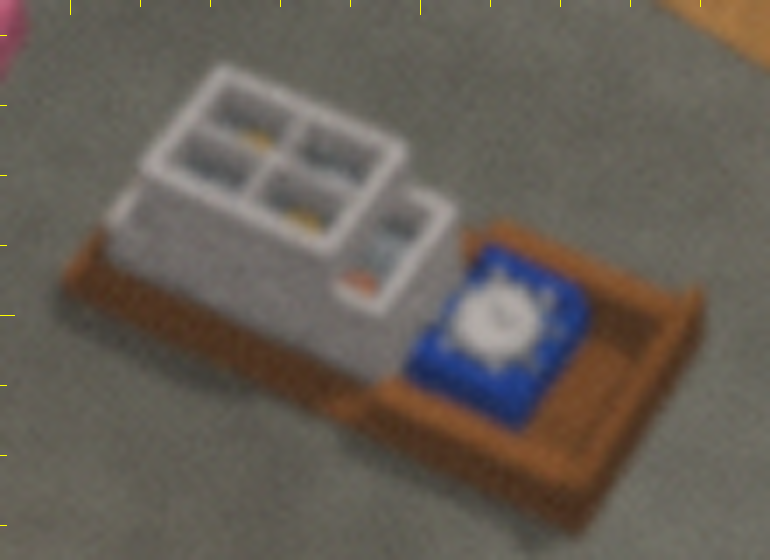

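View pics/a3.png

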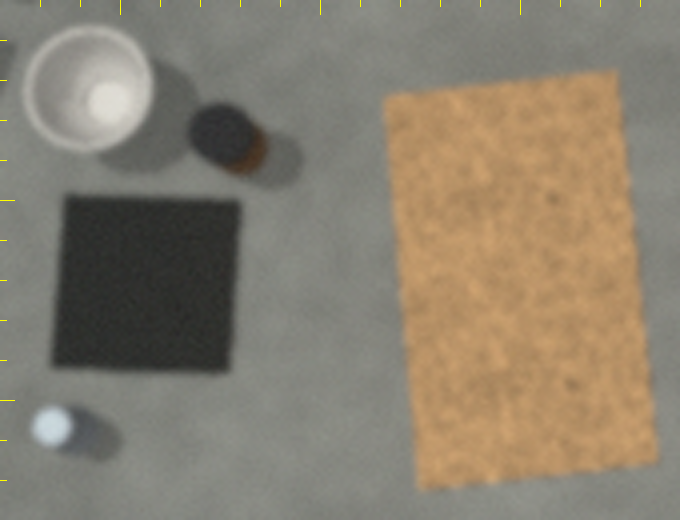

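```bash
cat > fit.py <<'E'
from h import *
from scipy.optimize import least_squares
def fit(obs,x0):
    """obs: list (cam,uv,local xyz m)"""
    def w(p,L): c,s=np.cos(p[2]),np.sin(p[2]); return np.array([p[0]+c*L[0]-s*L[1],p[1]+s*L[0]+c*L[1],L[2]])
    f=lambda p: np.concatenate([proj(n,w(p,L))[0]-uv for n,uv,L in obs])
    r=least_squares(f,x0,loss='soft_l1'); return r.x, f(r.x).reshape(-1,2)
def C(n,off,s,pts,L): return [(n,np.array(p)/s+off,np.array(l)/1000) for p,l in zip(pts,L)]
E
python3 - <<'E'
from fit import *
a1=np.array([310,115]);a2=np.array([240,205]);a3=np.array([120,100])
box=lambda a,b,z:[(a,b,z),(a,-b,z),(-a,-b,z),(-a,b,z)]
ts=C("top",a1,5,[(193,303),(303,268),(362,437),(248,470)],box(44,30,78))
ss=C("scene",a2,7,[(408,145),(330,250),(143,165),(222,65)],box(44,30,78))
rt=C("top",a1,5,[(76,113),(260,58),(402,488),(218,547)],[(120,52,36),(120,-52,36),(-120,-52,12),(-120,52,12)])
rs=C("scene",a2,7,[(704,290),(578,538)],[(120,52,36),(120,-52,0)])
ht=C("top",a1,5,[(135,178),(250,145),(275,235),(160,265)],box(25,30,22))
hs=C("scene",a2,7,[(593,290),(520,425),(410,365),(490,245)],box(25,30,22))
mt=C("top",a3,4,[(383,97),(618,70),(658,462),(420,490)],box(135,80,3))
pt=C("top",a3,4,[(65,195),(241,200),(230,373),(51,368)],box(60,60,4))
for nm,o,x0 in [("short top",ts,(.5,-.28,.3)),("short scene",ss,(.5,-.28,.3)),("short both",ts+ss,(.5,-.28,.3)),("rack top",rt,(.55,-.27,.3)),("rack both",rt+rs,(.55,-.27,.3)),
 ("holder top",ht,(.6,-.26,.3)),("holder scene",hs,(.6,-.26,.3)),("mat",mt,(.55,0,0)),("pad",pt,(.55,.27,0))]:
    x,r=fit(o,x0);print(nm,x,r.round(1).tolist())
E
```

```text
short top [ 0.4936 -0.2858  0.3088] [[-0.4, 0.1], [0.6, -0.1], [0.1, -0.3], [-0.2, 0.4]]
short scene [ 0.4974 -0.2856  0.323 ] [[0.5, -0.2], [0.1, 0.4], [-0.7, 0.1], [0.0, -0.5]]
short both [ 0.4951 -0.2855  0.3163] [[-0.6, -0.4], [0.3, -0.7], [0.1, -1.1], [-0.2, -0.2], [-0.0, -0.6], [-0.5, -0.1], [-1.2, -0.5], [-0.3, -1.0]]
rack top [ 0.5366 -0.2737  0.3191] [[-0.4, 0.0], [0.3, -1.1], [0.4, 0.1], [-0.3, 0.7]]
rack both [ 0.5374 -0.2735  0.3191] [[-0.5, -0.3], [0.2, -1.3], [0.3, -0.2], [-0.4, 0.4], [-0.4, -0.5], [-0.5, -0.0]]
holder top [ 0.5881 -0.2564  0.2705] [[0.5, -0.5], [-0.7, 0.2], [-0.5, 0.1], [0.7, 0.1]]
holder scene [ 0.5897 -0.2508  0.3286] [[0.3, 1.3], [0.3, -1.8], [-0.0, -0.6], [-0.7, 0.9]]
mat [0.5558 0.0136 0.1167] [[0.1, -0.3], [-0.2, -0.1], [0.3, 0.2], [-0.2, 0.1]]
pad [ 0.5508  0.2637 -0.0264] [[-0.1, -0.4], [0.2, -0.4], [0.0, 0.4], [-0.1, 0.4]]
```

```bash
cat > plan.py <<'E'
from h import *
from scipy.spatial.transform import Rotation as Ro
import sys
o=robot.get_obs()
def obs(): 
    o=robot.get_obs(); return dict(t=round(float(o["time"]),2),p=o["tool_pos"],r=o["ee_rot"],w=round(float(o["width"]),4),f=o["wrist_force"])
def plan(wps,smax=0.04,amax=0.12):
    """wps: (x,y,z,yaw,grip[,smax]); prints rows from the measured pose"""
    o=robot.get_obs();p=np.array(o["tool_pos"]);R=Ro.from_euler("xyz",o["ee_rot"]);rows=[]
    for w in wps:
        T=np.array(w[:3]);Q=Ro.from_euler("xyz",[-np.pi/2,0,w[3]]);sm=w[5] if len(w)>5 else smax
        n=int(max(1,np.ceil(np.linalg.norm(T-p)/sm-1e-6),np.ceil((R.inv()*Q).magnitude()/amax-1e-6)))
        for i in range(n):
            k=n-i; rv=(R.inv()*Q).as_rotvec()/k; d=R.inv().apply((T-p)/k)
            rv=rv.round(3);d=d.round(4); rows.append([*rv,*d,w[4]]); p=p+R.apply(d);R=R*Ro.from_rotvec(rv)
    for i in range(0,len(rows),12): print("; ".join(" ".join("%g"%(v+0.0) for v in r) for r in rows[i:i+12]));print()
E
python3 - <<'E'
from plan import *
print(obs())
plan([(.4945,-.286,.16,-1.254,.094)])
E
```

```text
{'t': 1.1, 'p': array([ 0.2181, -0.5049,  0.2055]), 'r': array([-1.5708, -0.0001, -1.163 ]), 'w': 0.0938, 'f': array([ 0.5253, -0.1889,  0.2974])}
0 0.01 0 -0.0102 0.0051 0.0378 0.094; 0 0.01 0 -0.0105 0.0051 0.0377 0.094; 0 0.01 0 -0.0109 0.005 0.0376 0.094; 0 0.01 0 -0.0113 0.0051 0.0375 0.094; 0 0.01 0 -0.0117 0.005 0.0374 0.094; 0 0.01 0 -0.012 0.0051 0.0373 0.094; 0 0.01 0 -0.0124 0.005 0.0372 0.094; 0 0.011 0 -0.0128 0.0051 0.0371 0.094; 0 0.01 0 -0.0131 0.005 0.0369 0.094
```

Emit:
arm_command(series="0 0.01 0 -0.01 0.005 0.038 0.094; 0 0.01 0 -0.01 0.005 0.038 0.094; 0 0.01 0 -0.011 0.005 0.038 0.094; 0 0.01 0 -0.011 0.005 0.038 0.094; 0 0.01 0 -0.012 0.005 0.037 0.094; 0 0.01 0 -0.012 0.005 0.037 0.094; 0 0.01 0 -0.012 0.005 0.037 0.094; 0 0.011 0 -0.013 0.005 0.037 0.094; 0 0.01 0 -0.013 0.005 0.037 0.094; 0 0 0 0 0 0 0.094")

```text
time: 2.1
tool_pos: [0.5056, -0.2816, 0.1583]
ee_rot: [-1.571, -0.003, -1.264]
wrist_force: [-0.6, -1.1, -0.9]
width: 0.0938
```

Run:
```python
from plan import *
print(obs())
plan([(.4945,-.286,.1,-1.254,.094),(.4945,-.286,.059,-1.254,.094,.02),(.4945,-.286,.059,-1.254,.094)])
```

```text
{'t': 2.1, 'p': array([ 0.5056, -0.2816,  0.1583]), 'r': array([-1.5706, -0.0032, -1.264 ]), 'w': 0.0938, 'f': array([-0.6276, -1.12  , -0.8712])}
0 -0.005 0.002 0.0004 0.0292 -0.006 0.094; 0 -0.005 0.001 0.0003 0.0291 -0.0059 0.094; 0 0 0 0 0.0137 0 0.094; 0 0 0 0 0.0137 0 0.094; 0 0 0 0 0.0136 0 0.094; 0 0 0 0 0 0 0.094
```

Emit:
arm_command(series="0 -0.005 0 0 0.02 -0.006 0.094; 0 -0.005 0 0 0.015 -0.006 0.094; 0 0 0 0 0 0 0.094; 0 0 0 0 0 0 0.094")

```text
time: 2.5
tool_pos: [0.4945, -0.2856, 0.1234]
ee_rot: [-1.571, -0.005, -1.251]
wrist_force: [-0.4, -0.6, -0.1]
width: 0.0936
```

Run:
```python
from plan import *
print(obs())
for n in ["scene","top"]:
    im=robot.snapshot(n);cv2.imwrite(f"pics/b_{n}.png",im)
crop(cv2.imread("pics/b_scene.png"),230,180,350,280,6,"pics/b1.png")
print(obs())
plan([(.4945,-.286,.059,-1.254,.094,.02)])
```

```text
{'t': 2.5, 'p': array([ 0.4945, -0.2856,  0.1234]), 'r': array([-1.5708, -0.0052, -1.2506]), 'w': 0.0936, 'f': array([-0.3845, -0.6207, -0.1423])}
{'t': 2.6, 'p': array([ 0.4948, -0.2857,  0.1237]), 'r': array([-1.5705, -0.0058, -1.2505]), 'w': 0.0939, 'f': array([ 0.1718,  0.2094, -0.3933])}
0 0.001 0.001 0 0.0162 -0.0001 0.094; 0 0.001 0.002 0 0.0162 -0.0001 0.094; 0 0.001 0.001 0 0.0162 -0.0001 0.094; 0 0 0.002 -0.0001 0.0161 -0.0001 0.094
```

View pics/b1.png

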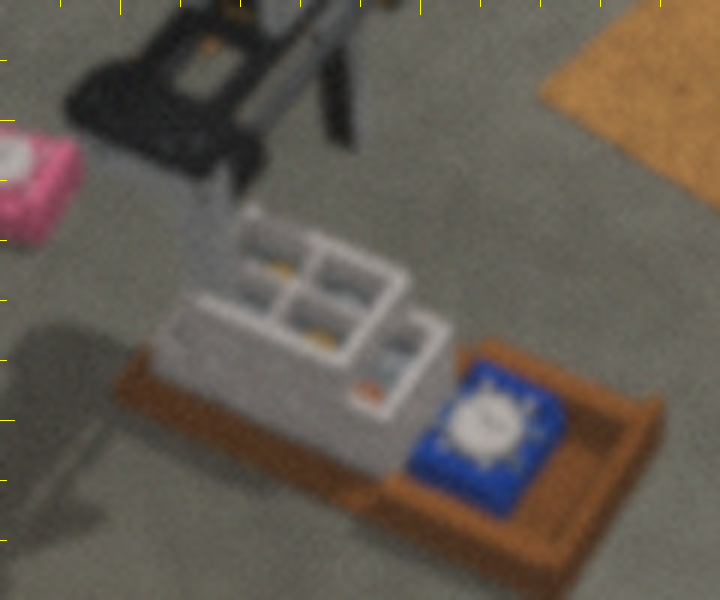

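Run:
```python
from plan import *
p=np.array([.4947,-.2857,.1235]);d=np.array([.3145,-.949,0])
for k in (-.053,.053,0): print((proj("scene",p+k*d)-[230,180])*6, proj("top",p+k*d))
crop(cv2.imread("pics/b_top.png"),310,105,440,235,5,"pics/b2.png")
```

```text
[[346.6332 136.3974]] [[346.4977 192.8385]]
[[216.8356 299.0523]] [[389.0199 178.9013]]
[[283.5043 215.5069]] [[367.7964 185.8575]]
```

View pics/b2.png

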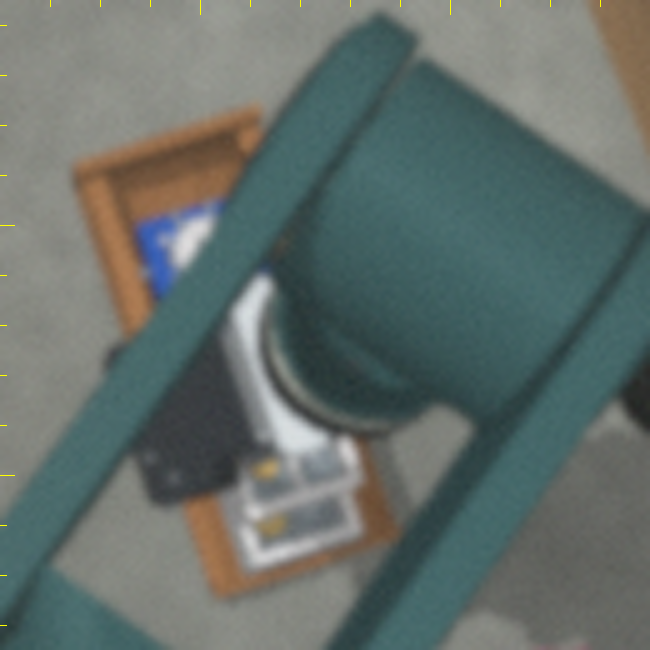

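The finger tips show in the scene crop near (345,145) and (215,295), as predicted. I'm going down.

Emit:
arm_command(series="0 0 0.002 0 0.016 0 0.094; 0 0 0.002 0 0.016 0 0.094; 0 0 0.001 0 0.016 0 0.094; 0 0 0.001 0 0.008 0 0.094; 0 0 0 0 0.003 0 0.094; 0 0 0 0 0 0 0.094")

```text
time: 3.2
tool_pos: [0.4963, -0.288, 0.0634]
ee_rot: [-1.567, -0.004, -1.252]
wrist_force: [0.9, 0.2, 0.9]
width: 0.0942
```

Run:
```python
from plan import *
print(obs())
plan([(.4945,-.286,.059,-1.254,.094,.02)])
```

```text
{'t': 3.2, 'p': array([ 0.4963, -0.288 ,  0.0634]), 'r': array([-1.5671, -0.004 , -1.252 ]), 'w': 0.0942, 'f': array([0.8923, 0.1927, 0.9055])}
-0.004 0.002 0.004 -0.0024 0.0044 -0.0011 0.094
```

Emit:
arm_command(series="-0.002 0 0.002 -0.001 0.004 -0.001 0.094; 0 0 0 0 0 0 0.094; 0 0 0 0 0 0 0.06; 0 0 0 0 0 0 0.05; 0 0 0 0 0 0 0.05; 0 0 0 0 0 0 0.05; 0 0 0 0 0 0 0.05")

```text
time: 3.9
tool_pos: [0.4966, -0.2883, 0.062]
ee_rot: [-1.566, -0.006, -1.252]
wrist_force: [0.1, 0.1, -0.7]
width: 0.0593
```

```bash
cat >> plan.py <<'E'
def avg(n=5):
    L=[];
    for i in range(n):
        robot.snapshot("top"); o=robot.get_obs(); L.append(np.r_[o["tool_pos"],o["ee_rot"],o["wrist_force"],o["width"],o["time"]])
    L=np.array(L); print("mean",L.mean(0),"\nsd",L.std(0)[:6]); return L.mean(0)
E
python3 - <<'E'
from plan import *
avg(6)
E
```

```text
mean [ 0.4966 -0.2883  0.062  -1.566  -0.0061 -1.2519 -0.0407 -0.0341  0.2495
  0.0598  4.075 ] 
sd [0. 0. 0. 0. 0. 0.]
```

Emit:
arm_command(series="0 0 0 0 -0.008 0 0.05; 0 0 0 0 -0.012 0 0.05; 0 0 0 0 -0.02 0 0.05; 0 0 0 0 -0.025 0 0.05; 0 0 0 0 -0.015 0 0.05; 0 0 0 0 -0.003 0 0.05; 0 0 0 0 0 0 0.05")

```text
time: 4.9
tool_pos: [0.4958, -0.2881, 0.1513]
ee_rot: [-1.566, -0.007, -1.252]
wrist_force: [1.0, 0.1, -1.2]
width: 0.0597
```

Run:
```python
from plan import *
print(obs())
im=robot.snapshot("scene");cv2.imwrite("pics/c.png",im);crop(im,230,160,350,280,5,"pics/c1.png")
M=np.array([.5558,.0136]);e=np.array([np.cos(.1167),np.sin(.1167)])
for k in (-.09,0,.09): print(k,M+k*e)
t=M-.09*e
plan([(t[0],t[1],.15,.1167,.05,.035)])
```

```text
{'t': 4.9, 'p': array([ 0.4958, -0.2881,  0.1513]), 'r': array([-1.566, -0.007, -1.252]), 'w': 0.0597, 'f': array([ 1.0312,  0.0866, -1.1617])}
-0.09 [0.4664 0.0031]
0 [0.5558 0.0136]
0.09 [0.6452 0.0241]
0 -0.114 0.001 -0.0238 -0.0001 0.0053 0.05; 0 -0.114 0.001 -0.0231 0 0.008 0.05; 0 -0.114 0.001 -0.022 0 0.0105 0.05; 0 -0.114 0.001 -0.0207 0 0.013 0.05; 0 -0.114 0.001 -0.019 0 0.0152 0.05; 0 -0.114 0.001 -0.0172 0.0001 0.0173 0.05; 0 -0.114 0 -0.0151 0.0001 0.0191 0.05; 0 -0.114 0.001 -0.0128 0.0001 0.0207 0.05; 0 -0.114 0 -0.0104 0.0001 0.0221 0.05; 0 -0.114 0.001 -0.0078 0.0001 0.0231 0.05; 0 -0.114 0 -0.0052 0 0.0238 0.05; 0 -0.115 0.001 -0.0024 0.0001 0.0243 0.05
```

View pics/c1.png

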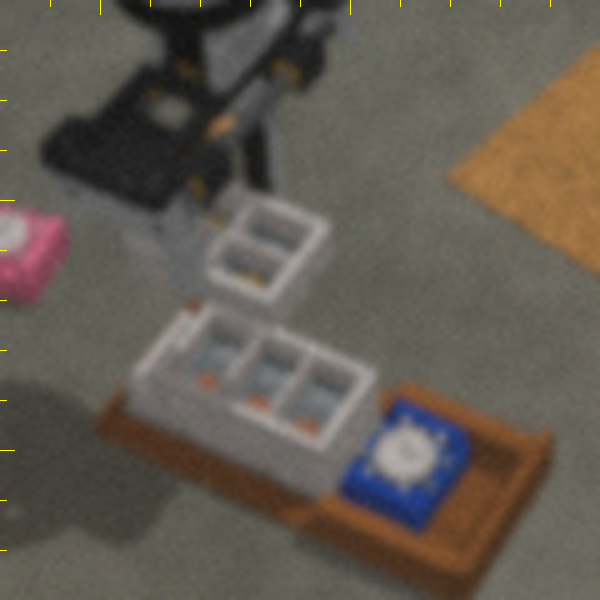

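The short tray hangs level in the gripper at crop (270,250), and the medium tray below stayed put. I'm moving to the mat.

Emit:
arm_command(series="0 -0.08 0 -0.015 0 0.003 0.05; 0 -0.114 0 -0.023 0 0.008 0.05; 0 -0.114 0 -0.022 0 0.0105 0.05; 0 -0.114 0 -0.021 0 0.013 0.05; 0 -0.114 0 -0.019 0 0.015 0.05; 0 -0.114 0 -0.017 0 0.017 0.05; 0 -0.114 0 -0.015 0 0.019 0.05; 0 -0.114 0 -0.013 0 0.021 0.05; 0 -0.114 0 -0.01 0 0.022 0.05; 0 -0.114 0 -0.008 0 0.023 0.05; 0 -0.08 0 -0.004 0 0.015 0.05; 0 0 0 0 0 0 0.05")

```text
time: 6.15
tool_pos: [0.4632, -0.028, 0.1353]
ee_rot: [-1.566, 0.018, -0.019]
wrist_force: [1.1, -0.9, -0.7]
width: 0.06
```

Run:
```python
from plan import *
print(obs())
im=robot.snapshot("top");cv2.imwrite("pics/d.png",im);crop(im,310,105,440,235,5,"pics/d1.png")
im=robot.snapshot("scene");cv2.imwrite("pics/ds.png",im);crop(im,240,205,350,285,7,"pics/d2.png")
plan([(.4664,.0031,.09,.1167,.05,.03),(.4664,.0031,.014,.1167,.05,.02)])
```

```text
{'t': 6.15, 'p': array([ 0.4632, -0.028 ,  0.1353]), 'r': array([-1.5664,  0.0182, -0.0195]), 'w': 0.06, 'f': array([ 1.1286, -0.9396, -0.7125])}
-0.002 -0.07 -0.009 0.0014 0.0228 0.0163 0.05; -0.002 -0.07 -0.009 0.0024 0.0227 0.0163 0.05; 0 0 0 0 0.019 0 0.05; 0 0 0 0 0.019 0 0.05; 0 0 0 0 0.019 0 0.05; 0 0 0.001 -0.0001 0.019 0 0.05
```

View pics/d1.png

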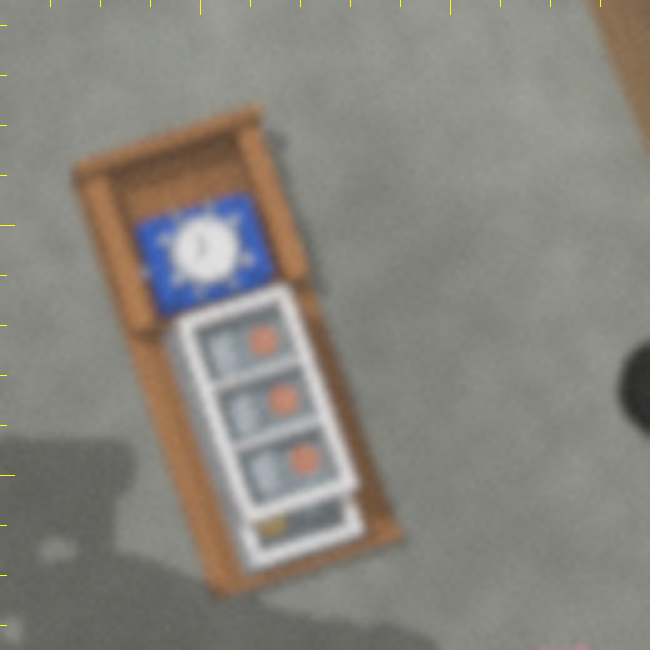

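View pics/d2.png

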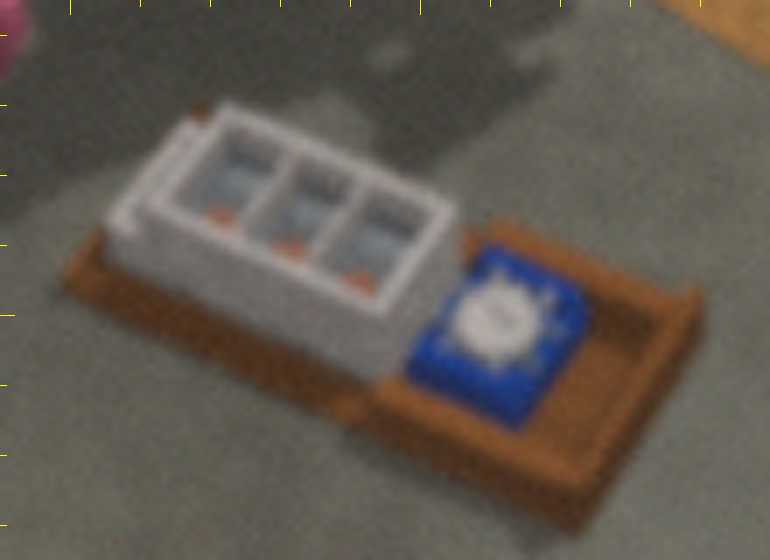

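Emit:
arm_command(series="-0.002 -0.06 -0.009 0.0015 0.005 0.016 0.05; -0.002 -0.06 -0.009 0.002 0.01 0.014 0.05; 0 -0.015 0 0 0.01 0.002 0.05; 0 0 0 0 0 0 0.05; 0 0 0 0 0 0 0.05")

```text
time: 6.75
tool_pos: [0.4674, -0.0023, 0.1084]
ee_rot: [-1.574, 0.001, 0.103]
wrist_force: [1.0, -0.9, -1.1]
width: 0.06
```

Run:
```python
from plan import *
from fit import *
print(obs())
d1=np.array([310,105]);a2=np.array([240,205])
box=lambda a,b,z:[(a,b,z),(a,-b,z),(-a,-b,z),(-a,b,z)]
t=C("top",d1,5,[(180,322),(290,285),(358,488),(247,520)],box(55,30,54));s=C("scene",a2,7,[(460,210),(380,315),(150,198),(228,103)],box(55,30,54))
for o in (t,s,t+s): print(fit(o,(.5,-.28,.3)))
plan([(.4664,.0031,.014,.1167,.05,.02)])
```

```text
{'t': 6.75, 'p': array([ 0.4674, -0.0023,  0.1084]), 'r': array([-1.5737,  0.001 ,  0.103 ]), 'w': 0.06, 'f': array([ 0.9978, -0.8976, -1.071 ])}
(array([ 0.5049, -0.285 ,  0.3104]), array([[-0.2542, -0.5637],
       [ 0.0586, -0.1967],
       [ 0.2666,  0.0325],
       [-0.0716,  0.8184]]))
(array([ 0.5085, -0.2828,  0.2945]), array([[ 0.2479, -0.3164],
       [-0.0622,  0.2301],
       [-0.7168,  0.5175],
       [ 0.4578, -0.5011]]))
(array([ 0.5065, -0.2841,  0.3018]), array([[-0.4864, -1.3504],
       [-0.1146, -0.7903],
       [-0.2671, -0.4626],
       [-0.6669,  0.1262],
       [-0.5622, -0.6225],
       [-0.7522, -0.0289],
       [-1.5351,  0.4746],
       [-0.4647, -0.6   ]]))
0.001 -0.003 0 -0.0001 0.0189 0.0012 0.05; 0 -0.003 0 0 0.0189 0.0011 0.05; 0.001 -0.003 0 -0.0001 0.0188 0.0011 0.05; 0 -0.002 0 0 0.0189 0.0011 0.05; 0.001 -0.003 -0.001 -0.0001 0.0188 0.0012 0.05
```

Emit:
arm_command(series="0.001 -0.003 0 0 0.019 0.001 0.05; 0 -0.003 0 0 0.019 0.001 0.05; 0.001 -0.003 0 0 0.019 0.001 0.05; 0 -0.003 0 0 0.015 0.001 0.05; 0 -0.002 0 0 0.006 0.001 0.05; 0 0 0 0 0.002 0 0.05; 0 0 0 0 0 0 0.05")

```text
time: 7.45
tool_pos: [0.4709, -0.0036, 0.0296]
ee_rot: [-1.576, -0.006, 0.104]
wrist_force: [-0.0, 0.6, -0.5]
width: 0.0597
```

Run:
```python
from plan import *
print(obs())
plan([(.4664,.0031,.012,.1167,.05,.003)])
```

```text
{'t': 7.45, 'p': array([ 0.4709, -0.0036,  0.0296]), 'r': array([-1.5759, -0.0056,  0.1045]), 'w': 0.0597, 'f': array([-0.0165,  0.5579, -0.546 ])}
0.001 -0.002 0.001 -0.0005 0.0025 0.001 0.05; 0.001 -0.002 0.001 -0.0006 0.0025 0.001 0.05; 0.001 -0.002 0.001 -0.0005 0.0025 0.001 0.05; 0.001 -0.002 0.001 -0.0005 0.0025 0.0011 0.05; 0 -0.001 0.001 -0.0006 0.0025 0.001 0.05; 0.001 -0.002 0 -0.0005 0.0025 0.0011 0.05; 0 -0.001 0.001 -0.0006 0.0026 0.001 0.05
```

Emit:
arm_command(series="0.001 -0.004 0.001 -0.002 0.005 0.003 0.05; 0.001 -0.004 0.001 -0.002 0.005 0.003 0.05; 0.001 -0.004 0.001 -0.001 0.004 0.002 0.05; 0.001 -0.002 0.001 -0.001 0.004 0.002 0.05; 0 0 0 0 0.002 0 0.05; 0 0 0 0 0 0 0.05")

```text
time: 8.05
tool_pos: [0.4655, 0.006, 0.0111]
ee_rot: [-1.573, -0.006, 0.12]
wrist_force: [-0.6, -0.0, 1.5]
width: 0.0597
```

Run:
```python
from plan import *
print(obs())
plan([(.4664,.0031,.012,.1167,.05,.003)])
```

```text
{'t': 8.05, 'p': array([0.4655, 0.006 , 0.0111]), 'r': array([-1.5731, -0.0064,  0.1195]), 'w': 0.0597, 'f': array([-0.6394, -0.0416,  1.5161])}
0.001 0.001 0.003 0.0003 -0.0004 -0.0015 0.05; 0.001 0.002 0.003 0.0003 -0.0005 -0.0015 0.05
```

Emit:
arm_command(series="0 0 0 0 0 0 0.08; 0 0 0 0 0 0 0.08; 0 0 0 0 0 0 0.08; 0 0 0 0 0 0 0.08")

```text
time: 8.45
tool_pos: [0.4664, 0.0059, 0.0117]
ee_rot: [-1.574, -0.008, 0.119]
wrist_force: [-0.3, 0.4, 0.4]
width: 0.08
```

Run:
```python
from plan import *
print(obs())
plan([(.466,.006,.12,.1195,.094,.03),(.506,-.284,.12,-1.257,.094,.04)],amax=.13)
```

```text
{'t': 8.45, 'p': array([0.4664, 0.0059, 0.0117]), 'r': array([-1.5736, -0.0085,  0.1194]), 'w': 0.08, 'f': array([-0.2546,  0.418 ,  0.3631])}
0.001 0 0.002 0.0001 -0.0271 0 0.094; 0.001 0 0.002 0.0001 -0.0271 0 0.094; 0 0 0.002 0 -0.0271 0 0.094; 0.001 0 0.002 0 -0.027 0 0.094; 0 0.125 0 0.0005 0 -0.0266 0.094; 0 0.125 0 0.0038 0 -0.0263 0.094; 0 0.125 0 0.007 0 -0.0257 0.094; 0 0.125 0 0.0102 0 -0.0246 0.094; 0 0.125 0 0.0132 0 -0.0231 0.094; 0 0.125 0 0.0159 0 -0.0213 0.094; 0 0.125 0 0.0185 0 -0.0192 0.094; 0 0.125 0 0.0207 0 -0.0167 0.094

0 0.125 0 0.0227 0 -0.014 0.094; 0 0.126 0 0.0242 0 -0.011 0.094; -0.001 0.125 0 0.0254 -0.0001 -0.008 0.094
```

Emit:
arm_command(series="0.001 0 0.002 0 -0.02 0 0.08; 0.001 0 0.002 0 -0.027 0 0.094; 0 0 0.002 0 -0.027 0 0.094; 0.001 0 0.002 0 -0.027 0 0.094; 0 0.125 0 0.001 0 -0.027 0.094; 0 0.125 0 0.004 0 -0.026 0.094; 0 0.125 0 0.007 0 -0.026 0.094; 0 0.125 0 0.01 0 -0.025 0.094; 0 0.125 0 0.013 0 -0.023 0.094; 0 0.125 0 0.016 0 -0.021 0.094; 0 0.125 0 0.018 0 -0.019 0.094; 0 0.125 0 0.021 0 -0.017 0.094")

```text
time: 9.65
tool_pos: [0.4934, -0.2108, 0.1176]
ee_rot: [-1.568, -0.002, -0.915]
wrist_force: [0.3, 0.0, 0.9]
width: 0.094
```

Emit:
arm_command(series="0 0.125 0 0.022 0 -0.014 0.094; 0 0.1 0 0.02 0 -0.01 0.094; 0 0.05 0 0.01 0 -0.004 0.094; 0 0 0 0 0 0 0.094")

```text
time: 10.05
tool_pos: [0.4973, -0.2761, 0.1168]
ee_rot: [-1.568, -0.001, -1.208]
wrist_force: [0.5, 0.1, 0.4]
width: 0.0938
```

Run:
```python
from plan import *
print(obs())
im=robot.snapshot("top");crop(im,200,100,300,230,5,"pics/e1.png")
plan([(.506,-.284,.1,-1.257,.094,.03),(.506,-.284,.045,-1.257,.094,.015)],amax=.1)
```

```text
{'t': 10.05, 'p': array([ 0.4973, -0.2761,  0.1168]), 'r': array([-1.5682, -0.0014, -1.208 ]), 'w': 0.0938, 'f': array([0.5222, 0.0848, 0.4497])}
-0.003 0.051 0.001 0.0112 0.0168 0.005 0.094; 0 0 0 0 0.0137 0 0.094; 0 0 0 0 0.0138 0 0.094; 0 0 0 0 0.0137 0 0.094; 0 0 0 0 0.0138 0 0.094
```

View pics/e1.png

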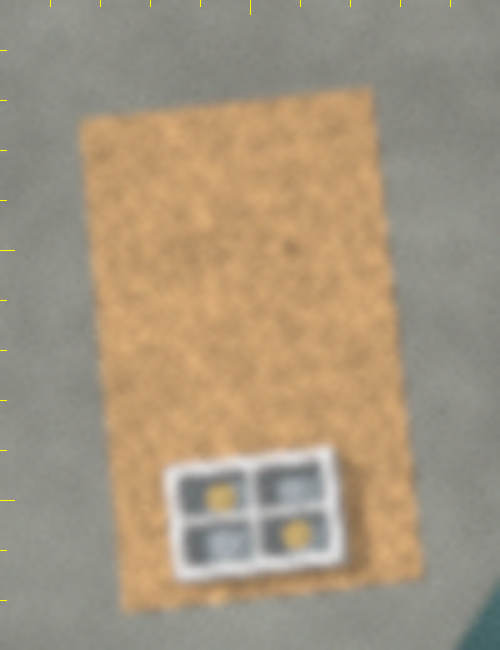

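The short tray lies flat and square near the mat's near end, at crop (255,510). Next is the medium tray.

Emit:
arm_command(series="-0.003 0.04 0.001 0.013 0.01 0.005 0.094; 0 0.02 0 0 0.012 0 0.094; 0 0 0 0 0 0 0.094; 0 0 0 0 0 0 0.094")

```text
time: 10.5
tool_pos: [0.5065, -0.2825, 0.0939]
ee_rot: [-1.571, 0.002, -1.262]
wrist_force: [0.7, -0.3, 0.7]
width: 0.0941
```

Run:
```python
from plan import *
print(obs())
plan([(.506,-.2835,.037,-1.257,.094,.015)],amax=.1)
```

```text
{'t': 10.5, 'p': array([ 0.5065, -0.2825,  0.0939]), 'r': array([-1.5712,  0.0023, -1.2622]), 'w': 0.0941, 'f': array([ 0.6728, -0.2638,  0.6813])}
0 -0.001 -0.001 0.0002 0.0142 -0.0002 0.094; 0 -0.001 0 0.0002 0.0142 -0.0002 0.094; 0 -0.002 -0.001 0.0003 0.0142 -0.0002 0.094; 0 -0.001 0 0.0002 0.0143 -0.0001 0.094
```

Emit:
arm_command(series="0 -0.002 0 0 0.014 0 0.094; 0 -0.002 0 0 0.014 0 0.094; 0 -0.002 0 0 0.014 0 0.094; 0 0 0 0 0.01 0 0.094; 0 0 0 0 0.006 0 0.094; 0 0 0 0 0 0 0.094")

```text
time: 11.1
tool_pos: [0.5052, -0.28, 0.0301]
ee_rot: [-1.572, 0.004, -1.253]
wrist_force: [0.2, 0.4, 0.2]
width: 0.0942
```

Run:
```python
from plan import *
print(obs())
plan([(.506,-.2835,.037,-1.257,.094,.015)],amax=.1)
```

```text
{'t': 11.1, 'p': array([ 0.5052, -0.28  ,  0.0301]), 'r': array([-1.5723,  0.0044, -1.2526]), 'w': 0.0942, 'f': array([0.152 , 0.3995, 0.2323])}
0.002 0.004 -0.004 0.0035 -0.0069 -0.0003 0.094
```

Emit:
arm_command(series="0.002 0.004 -0.004 0.005 -0.007 0 0.094; 0 0 0 0 0 0 0.094; 0 0 0 0 0 0 0.094")

```text
time: 11.4
tool_pos: [0.5076, -0.2859, 0.0386]
ee_rot: [-1.569, -0.001, -1.257]
wrist_force: [0.5, -0.4, -0.3]
width: 0.0941
```

Emit:
arm_command(series="0 0 0 -0.002 0.003 -0.001 0.094; 0 0 0 0 0 0 0.094; 0 0 0 0 0 0 0.06; 0 0 0 0 0 0 0.05; 0 0 0 0 0 0 0.05; 0 0 0 0 0 0 0.05; 0 0 0 0 0 0 0.05")

```text
time: 12.1
tool_pos: [0.5066, -0.2846, 0.037]
ee_rot: [-1.567, -0.003, -1.257]
wrist_force: [-0.5, 1.0, 0.1]
width: 0.0595
```

Emit:
arm_command(series="0 0 0 0 -0.008 0 0.05; 0 0 0 0 -0.012 0 0.05; 0 0 0 0 -0.02 0 0.05; 0 0 0 0 -0.025 0 0.05; 0 0 0 0 -0.02 0 0.05; 0 0 0 0 -0.008 0 0.05; 0 0 0 0 0 0 0.05")

```text
time: 12.8
tool_pos: [0.5057, -0.2841, 0.136]
ee_rot: [-1.568, -0.003, -1.257]
wrist_force: [-0.3, -0.3, -1.3]
width: 0.0596
```

Run:
```python
from plan import *
print(obs())
im=robot.snapshot("scene");crop(im,230,160,350,280,5,"pics/f1.png")
plan([(.5558,.0136,.13,.1167,.05,.035)])
```

```text
{'t': 12.8, 'p': array([ 0.5057, -0.2841,  0.136 ]), 'r': array([-1.5681, -0.0029, -1.2572]), 'w': 0.0596, 'f': array([-0.2788, -0.2733, -1.2896])}
0 -0.114 0 -0.0223 0.0004 0.0116 0.05; 0 -0.115 0 -0.0208 0.0004 0.0141 0.05; 0 -0.114 0 -0.0191 0.0004 0.0164 0.05; 0 -0.115 0 -0.0171 0.0004 0.0185 0.05; 0 -0.114 0 -0.0149 0.0004 0.0203 0.05; 0 -0.115 0 -0.0124 0.0004 0.0218 0.05; 0 -0.114 0.001 -0.0099 0.0004 0.0231 0.05; 0 -0.115 0 -0.0071 0.0005 0.0241 0.05; 0 -0.114 0.001 -0.0043 0.0004 0.0248 0.05; 0 -0.115 0 -0.0015 0.0005 0.0251 0.05; 0 -0.114 0 0.0014 0.0004 0.0251 0.05; 0.001 -0.115 0.001 0.0042 0.0005 0.0248 0.05
```

View pics/f1.png

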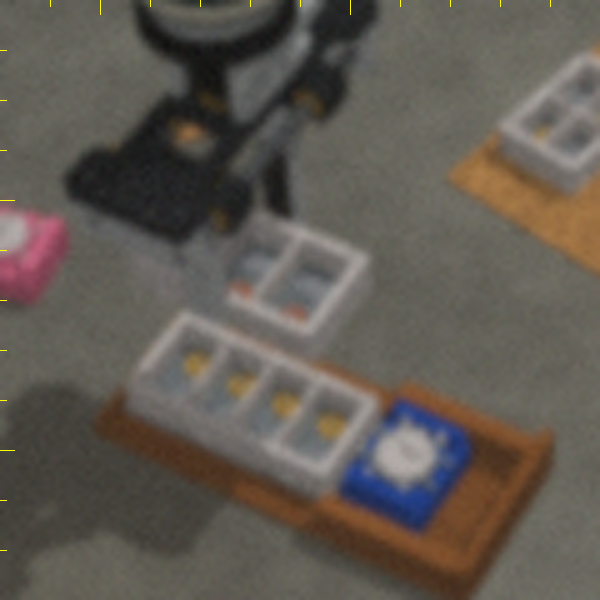

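The medium tray is lifted level and the long tray stayed in place. I'm carrying it to the middle of the mat.

Emit:
arm_command(series="0 -0.08 0 -0.015 0 0.008 0.05; 0 -0.115 0 -0.021 0 0.014 0.05; 0 -0.114 0 -0.019 0 0.016 0.05; 0 -0.115 0 -0.017 0 0.0185 0.05; 0 -0.114 0 -0.015 0 0.02 0.05; 0 -0.115 0 -0.0125 0 0.022 0.05; 0 -0.114 0 -0.01 0 0.023 0.05; 0 -0.115 0 -0.007 0 0.024 0.05; 0 -0.114 0 -0.004 0 0.025 0.05; 0 -0.115 0 -0.0015 0 0.025 0.05; 0 -0.08 0 0.001 0 0.018 0.05; 0 -0.03 0 0 0 0.008 0.05")

```text
time: 14.05
tool_pos: [0.5439, -0.008, 0.1167]
ee_rot: [-1.563, 0.027, 0.01]
wrist_force: [0.0, 0.6, -0.1]
width: 0.06
```

Run:
```python
from plan import *
print(obs())
im=robot.snapshot("top");cv2.imwrite("pics/g.png",im);crop(im,310,105,440,235,5,"pics/g1.png")
im=robot.snapshot("scene");cv2.imwrite("pics/gs.png",im);crop(im,240,205,350,285,7,"pics/g2.png")
plan([(.5558,.0136,.09,.1167,.05,.02)],amax=.07)
```

```text
{'t': 14.05, 'p': array([ 0.5439, -0.008 ,  0.1167]), 'r': array([-1.5627,  0.0271,  0.0103]), 'w': 0.06, 'f': array([ 0.0055,  0.6466, -0.0787])}
-0.005 -0.054 -0.013 0.0065 0.0133 0.011 0.05; -0.004 -0.055 -0.014 0.0068 0.0134 0.0107 0.05
```

View pics/g1.png

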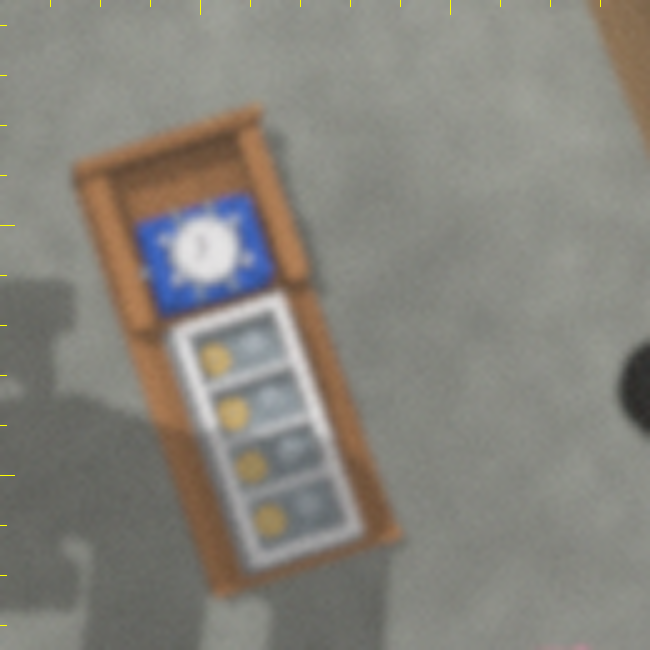

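View pics/g2.png

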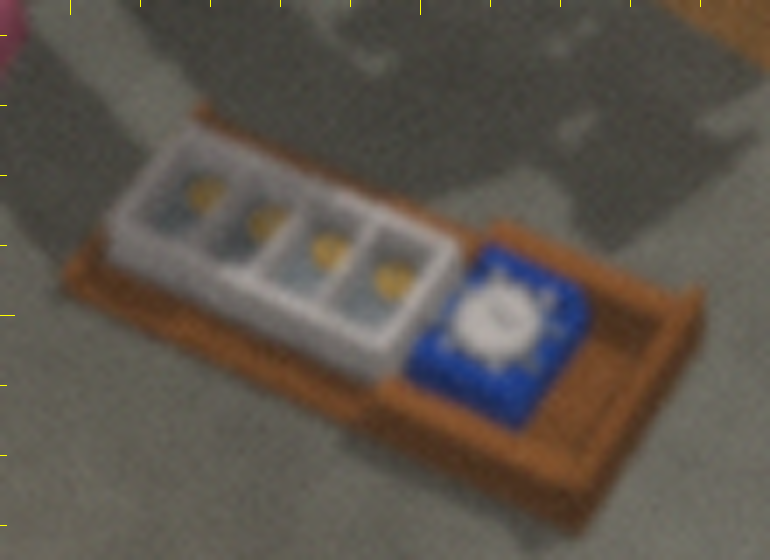

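Emit:
arm_command(series="-0.005 -0.054 -0.014 0.007 0.006 0.012 0.05; -0.004 -0.045 -0.012 0.006 0.008 0.01 0.05; 0 -0.012 0 0 0.008 0.001 0.05; 0 0 0 0 0 0 0.05; 0 0 0 0 0 0 0.05")

```text
time: 14.65
tool_pos: [0.5557, 0.0141, 0.091]
ee_rot: [-1.573, 0.001, 0.123]
wrist_force: [0.5, 0.6, -2.1]
width: 0.0592
```

Run:
```python
from plan import *
from fit import *
print(obs())
d1=np.array([310,105]);a2=np.array([240,205])
box=lambda a,b,z:[(a,b,z),(a,-b,z),(-a,-b,z),(-a,b,z)]
t=C("top",d1,5,[(172,328),(285,292),(363,537),(250,572)],box(66,30,30));s=C("scene",a2,7,[(462,243),(380,348),(107,225),(190,128)],box(66,30,30))
for o in (t,s,t+s): print(fit(o,(.5,-.28,.3))[0])
plan([(.5558,.0136,.012,.1167,.05,.015)])
```

```text
{'t': 14.65, 'p': array([0.5557, 0.0141, 0.091 ]), 'r': array([-1.5726,  0.0014,  0.1229]), 'w': 0.0592, 'f': array([ 0.4983,  0.5929, -2.0648])}
[ 0.4934 -0.2873  0.2983]
[ 0.4989 -0.2877  0.3216]
[ 0.4954 -0.287   0.3045]
0 0.001 0 0 0.0132 -0.0001 0.05; 0 0.001 0 0 0.0132 0 0.05; 0 0.001 0 0 0.0131 -0.0001 0.05; 0.001 0.001 0 0.0001 0.0132 0 0.05; 0 0.001 -0.001 0 0.0131 -0.0001 0.05; 0.001 0.001 0 0 0.0132 -0.0001 0.05
```

Emit:
arm_command(series="0 0.001 0 0 0.013 0 0.05; 0 0.001 0 0 0.013 0 0.05; 0 0.001 0 0 0.013 0 0.05; 0 0 0 0 0.01 0 0.05; 0 0 0 0 0.005 0 0.05; 0 0 0 0 0 0 0.05; 0 0 0 0 0 0 0.05")

```text
time: 15.35
tool_pos: [0.5547, 0.0126, 0.0309]
ee_rot: [-1.573, 0.004, 0.117]
wrist_force: [0.6, 0.7, -0.1]
width: 0.0595
```

Run:
```python
from plan import *
print(obs())
plan([(.5558,.0136,.012,.1167,.05,.005)])
```

```text
{'t': 15.35, 'p': array([0.5547, 0.0126, 0.0309]), 'r': array([-1.5726,  0.004 ,  0.1172]), 'w': 0.0595, 'f': array([ 0.6222,  0.6677, -0.1273])}
0 0 -0.001 0.0003 0.0047 0.0002 0.05; 0.001 0 -0.001 0.0003 0.0047 0.0002 0.05; 0 0 -0.001 0.0004 0.0047 0.0003 0.05; 0.001 0.001 -0.001 0.0003 0.0048 0.0002 0.05
```

Emit:
arm_command(series="0 0 -0.002 0.0005 0.006 0.001 0.05; 0.001 0 -0.002 0.0005 0.005 0.001 0.05; 0 0 -0.001 0 0.005 0 0.05; 0 0 0 0 0.003 0 0.05; 0 0 0 0 0.002 0 0.05; 0 0 0 0 0 0 0.05; 0 0 0 0 0 0 0.05")

```text
time: 16.05
tool_pos: [0.5572, 0.0149, 0.0103]
ee_rot: [-1.572, -0.006, 0.118]
wrist_force: [0.1, 0.4, -2.0]
width: 0.0596
```

Emit:
arm_command(series="0 0 0 0 0.003 0 0.05; 0 0 0 0 0 0 0.05; 0 0 0 0 0 0 0.05")

```text
time: 16.35
tool_pos: [0.5583, 0.0148, 0.0114]
ee_rot: [-1.573, -0.008, 0.118]
wrist_force: [-0.0, 0.6, -1.4]
width: 0.0599
```

Emit:
arm_command(series="0 0 0.002 0 0.004 0 0.05; 0 0 0.002 0 0.004 0 0.05; 0 0 0 0 0.001 0 0.05")

```text
time: 16.65
tool_pos: [0.5594, 0.0147, 0.0101]
ee_rot: [-1.574, -0.006, 0.118]
wrist_force: [0.0, -0.4, -1.2]
width: 0.0596
```

Emit:
arm_command(series="0 0 0 0 0 0 0.07; 0 0 0 0 0 0 0.078; 0 0 0 0 0 0 0.078; 0 0 0 0 0 0 0.078")

```text
time: 17.05
tool_pos: [0.5596, 0.0146, 0.009]
ee_rot: [-1.574, -0.006, 0.118]
wrist_force: [0.3, 0.4, 1.1]
width: 0.0779
```

Run:
```python
from plan import *
print(obs())
im=robot.snapshot("scene");crop(im,300,130,430,250,5,"pics/k1.png")
plan([(.559,.0147,.12,.118,.078,.03),(.4955,-.287,.12,-1.257,.094,.04)],amax=.13)
```

```text
{'t': 17.05, 'p': array([0.5596, 0.0146, 0.009 ]), 'r': array([-1.5738, -0.0064,  0.1183]), 'w': 0.0779, 'f': array([0.3142, 0.4481, 1.1023])}
0.001 0 0.002 0.0001 -0.0278 0 0.078; 0.001 0 0.001 0 -0.0278 0 0.078; 0 0 0.002 0 -0.0278 0 0.078; 0.001 0 0.001 -0.0001 -0.0277 0 0.078; 0 0.125 0 -0.009 0 -0.0266 0.094; 0 0.125 0 -0.0056 0 -0.0275 0.094; 0 0.125 0 -0.0021 0 -0.0279 0.094; 0 0.125 0 0.0014 0 -0.028 0.094; 0 0.125 0 0.0049 0 -0.0276 0.094; 0 0.125 0 0.0083 0 -0.0268 0.094; 0 0.125 0 0.0115 0 -0.0255 0.094; 0 0.125 0 0.0146 0 -0.0239 0.094

0 0.125 0 0.0175 0 -0.0219 0.094; 0 0.125 0 0.0201 0 -0.0196 0.094; 0 0.125 0 0.0223 0 -0.0169 0.094
```

View pics/k1.png

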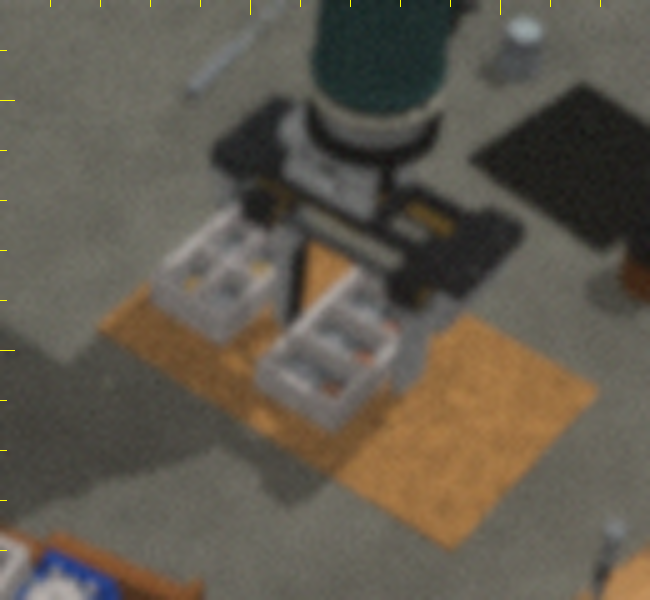

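The medium tray lies flat on the mat beside the short one, with a gap between them. Next is the long tray.

Emit:
arm_command(series="0.001 0 0.002 0 -0.02 0 0.078; 0.001 0 0.001 0 -0.028 0 0.078; 0 0 0.002 0 -0.028 0 0.078; 0.001 0 0.001 0 -0.028 0 0.078; 0 0.125 0 -0.009 0 -0.026 0.094; 0 0.125 0 -0.0055 0 -0.0275 0.094; 0 0.125 0 -0.002 0 -0.028 0.094; 0 0.125 0 0.0015 0 -0.028 0.094; 0 0.125 0 0.005 0 -0.0275 0.094; 0 0.125 0 0.0085 0 -0.027 0.094; 0 0.125 0 0.0115 0 -0.0255 0.094; 0 0.125 0 0.0145 0 -0.024 0.094")

```text
time: 18.3
tool_pos: [0.5081, -0.2079, 0.1132]
ee_rot: [-1.574, 0.004, -0.914]
wrist_force: [0.9, -0.1, -0.1]
width: 0.0935
```

Emit:
arm_command(series="0 0.125 0 0.0175 0 -0.022 0.094; 0 0.11 0 0.018 0 -0.018 0.094; 0 0.06 0 0.01 0 -0.008 0.094; 0 0 0 0 0 0 0.094")

```text
time: 18.7
tool_pos: [0.489, -0.2781, 0.1116]
ee_rot: [-1.577, 0.003, -1.229]
wrist_force: [0.0, 0.5, 0.5]
width: 0.0939
```

Run:
```python
from plan import *
print(obs())
plan([(.4955,-.287,.09,-1.257,.094,.02)],amax=.1)
```

```text
{'t': 18.7, 'p': array([ 0.489 , -0.2781,  0.1116]), 'r': array([-1.5766,  0.0035, -1.2286]), 'w': 0.0939, 'f': array([0.0326, 0.4738, 0.4564])}
0.003 0.014 -0.002 0.0053 0.0108 0.0017 0.094; 0.003 0.014 -0.001 0.0053 0.0108 0.0017 0.094
```

Emit:
arm_command(series="0.003 0.014 -0.002 0.006 0.012 0.002 0.094; 0.003 0.012 0 0.005 0.015 0.002 0.094; 0 0 0 0 0.012 0 0.094; 0 0 0 0 0 0 0.094; 0 0 0 0 0 0 0.094")

```text
time: 19.2
tool_pos: [0.4972, -0.2844, 0.068]
ee_rot: [-1.571, 0.004, -1.25]
wrist_force: [0.1, 0.0, 1.2]
width: 0.0943
```

Run:
```python
from plan import *
print(obs())
plan([(.4955,-.287,.0135,-1.257,.094,.012)],amax=.1)
```

```text
{'t': 19.2, 'p': array([ 0.4972, -0.2844,  0.068 ]), 'r': array([-1.5707,  0.0043, -1.2495]), 'w': 0.0943, 'f': array([0.0537, 0.0426, 1.1637])}
0 0.001 -0.001 0.0004 0.0109 -0.0005 0.094; 0 0.002 -0.001 0.0004 0.0109 -0.0005 0.094; 0 0.001 -0.001 0.0004 0.0109 -0.0005 0.094; 0 0.002 -0.001 0.0004 0.0109 -0.0005 0.094; 0 0.001 0 0.0004 0.0109 -0.0005 0.094
```

Emit:
arm_command(series="0 0.002 -0.001 0.0005 0.01 -0.0005 0.094; 0 0.002 -0.001 0.0005 0.01 -0.0005 0.094; 0 0.001 -0.001 0.0005 0.01 -0.0005 0.094; 0 0 0 0.0005 0.006 -0.0005 0.094; 0 0 0 0 0.004 0 0.094; 0 0 0 0 0 0 0.094; 0 0 0 0 0 0 0.094")

```text
time: 19.9
tool_pos: [0.4963, -0.2862, 0.0251]
ee_rot: [-1.57, 0.0, -1.253]
wrist_force: [0.5, 0.5, 0.4]
width: 0.0938
```

Run:
```python
from plan import *
print(obs())
plan([(.4955,-.287,.0135,-1.257,.094,.012)],amax=.1)
```

```text
{'t': 19.9, 'p': array([ 0.4963, -0.2862,  0.0251]), 'r': array([-1.57  ,  0.0004, -1.253 ]), 'w': 0.0938, 'f': array([0.5333, 0.5489, 0.3818])}
-0.001 0.004 0 0.0005 0.0116 -0.001 0.094
```

Emit:
arm_command(series="0 0.003 0 0.001 0.006 -0.001 0.094; 0 0 0 0 0.005 -0.001 0.094; 0 0 0 0 0.002 0 0.094; 0 0 0 0 0 0 0.094; 0 0 0 0 0 0 0.094")

```text
time: 20.4
tool_pos: [0.4952, -0.2885, 0.0119]
ee_rot: [-1.569, -0.001, -1.257]
wrist_force: [0.3, 0.2, -0.3]
width: 0.0942
```

Emit:
arm_command(series="0 0 0 -0.0015 0 0 0.094; 0 0 0 0 0 0 0.094; 0 0 0 0 0 0 0.06; 0 0 0 0 0 0 0.05; 0 0 0 0 0 0 0.05; 0 0 0 0 0 0 0.05; 0 0 0 0 0 0 0.05")

```text
time: 21.1
tool_pos: [0.4952, -0.2871, 0.0127]
ee_rot: [-1.568, -0.002, -1.256]
wrist_force: [0.1, 0.1, -0.2]
width: 0.0596
```

Emit:
arm_command(series="0 0 0 0 -0.008 0 0.05; 0 0 0 0 -0.012 0 0.05; 0 0 0 0 -0.02 0 0.05; 0 0 0 0 -0.025 0 0.05; 0 0 0 0 -0.025 0 0.05; 0 0 0 0 -0.012 0 0.05; 0 0 0 0 -0.004 0 0.05; 0 0 0 0 0 0 0.05")

```text
time: 21.9
tool_pos: [0.4938, -0.2863, 0.125]
ee_rot: [-1.569, -0.001, -1.256]
wrist_force: [-0.6, 0.2, -2.0]
width: 0.0596
```

Run:
```python
from plan import *
print(obs())
im=robot.snapshot("scene");crop(im,230,160,350,280,5,"pics/l1.png")
plan([(.648,.0241,.13,.1167,.05,.038)])
```

```text
{'t': 21.9, 'p': array([ 0.4938, -0.2863,  0.125 ]), 'r': array([-1.5693, -0.0006, -1.2564]), 'w': 0.0596, 'f': array([-0.5755,  0.2281, -1.9852])}
0 -0.114 0 -0.0206 -0.0005 0.0202 0.05; 0 -0.114 0 -0.0182 -0.0004 0.0224 0.05; 0 -0.115 0 -0.0155 -0.0005 0.0244 0.05; 0 -0.114 0 -0.0126 -0.0004 0.026 0.05; 0 -0.115 0 -0.0096 -0.0005 0.0273 0.05; 0 -0.114 0 -0.0064 -0.0004 0.0282 0.05; 0 -0.115 0 -0.0031 -0.0005 0.0287 0.05; 0 -0.114 0 0.0002 -0.0004 0.0289 0.05; 0 -0.115 0 0.0035 -0.0005 0.0286 0.05; 0 -0.114 0 0.0067 -0.0004 0.0281 0.05; 0 -0.115 0 0.0099 -0.0005 0.0271 0.05; 0 -0.114 0.001 0.013 -0.0004 0.0258 0.05
```

View pics/l1.png

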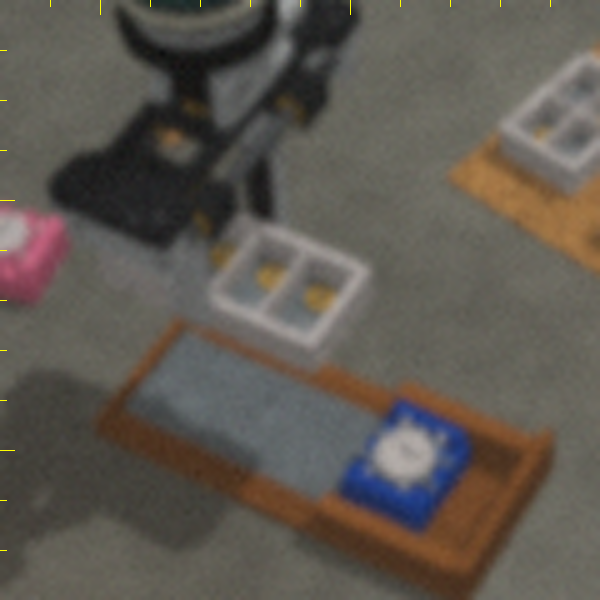

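The long tray is lifted level, the felt is clear and the holder hasn't moved. I'm carrying it to the far slot on the mat.

Emit:
arm_command(series="0 -0.08 0 -0.014 0 0.013 0.05; 0 -0.114 0 -0.018 0 0.0225 0.05; 0 -0.115 0 -0.0155 0 0.0245 0.05; 0 -0.114 0 -0.0125 0 0.026 0.05; 0 -0.115 0 -0.0095 0 0.0275 0.05; 0 -0.114 0 -0.0065 0 0.028 0.05; 0 -0.115 0 -0.003 0 0.0285 0.05; 0 -0.114 0 0 0 0.029 0.05; 0 -0.115 0 0.0035 0 0.0285 0.05; 0 -0.114 0 0.0065 0 0.028 0.05; 0 -0.08 0 0.008 0 0.02 0.05; 0 -0.03 0 0.004 0 0.008 0.05")

```text
time: 23.15
tool_pos: [0.6288, 0.0005, 0.1004]
ee_rot: [-1.56, 0.036, 0.01]
wrist_force: [0.8, -0.2, -2.3]
width: 0.0594
```

Run:
```python
from plan import *
print(obs())
im=robot.snapshot("top");cv2.imwrite("pics/m.png",im);crop(im,310,105,440,235,5,"pics/m1.png")
im=robot.snapshot("scene");cv2.imwrite("pics/ms.png",im);crop(im,240,205,350,285,7,"pics/m2.png")
plan([(.648,.025,.1,.1167,.05,.02)],amax=.07)
```

```text
{'t': 23.15, 'p': array([0.6288, 0.0005, 0.1004]), 'r': array([-1.5598,  0.036 ,  0.0095]), 'w': 0.0594, 'f': array([ 0.7668, -0.2186, -2.2646])}
-0.006 -0.055 -0.018 0.0099 0 0.0126 0.05; -0.006 -0.055 -0.018 0.0105 0.0002 0.0121 0.05
```

View pics/m1.png

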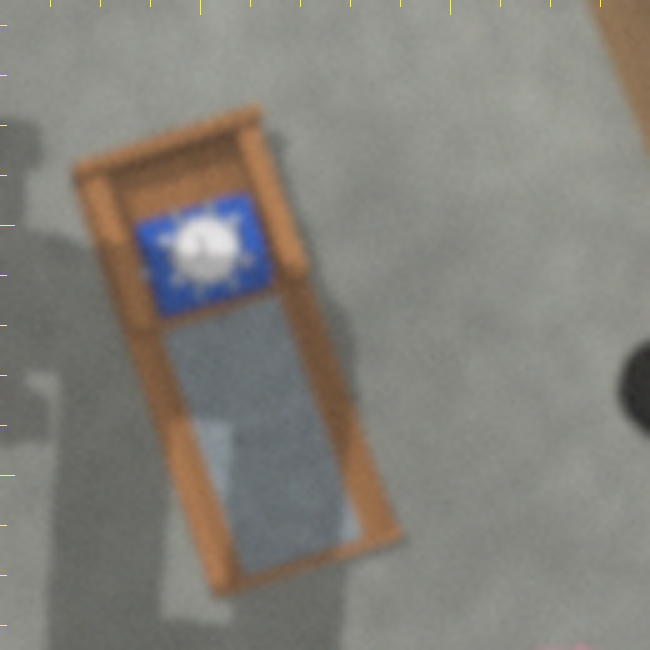

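View pics/m2.png

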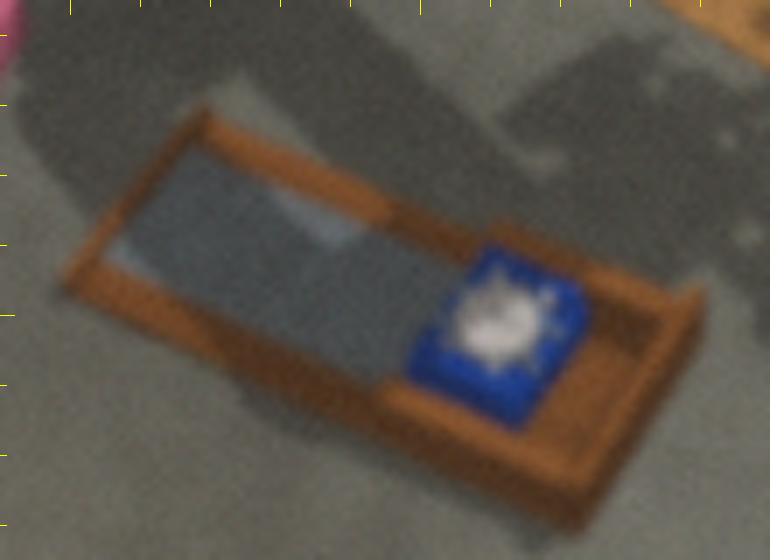

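Emit:
arm_command(series="-0.006 -0.055 -0.018 0.01 -0.004 0.013 0.05; -0.006 -0.045 -0.016 0.009 0 0.011 0.05; 0 -0.012 0 0.001 0.004 0.001 0.05; 0 0 0 0 0 0 0.05; 0 0 0 0 0 0 0.05")

```text
time: 23.75
tool_pos: [0.6458, 0.0208, 0.0975]
ee_rot: [-1.574, 0.007, 0.114]
wrist_force: [0.5, -0.1, -1.4]
width: 0.0598
```

Run:
```python
from plan import *
from fit import *
print(obs())
d1=np.array([310,105]);a2=np.array([240,205])
box=lambda a,b,z:[(a,b,z),(a,-b,z),(-a,-b,z),(-a,b,z)]
t=C("top",d1,5,[(165,330),(278,293),(360,535),(247,572)],box(66,30,6))
for o in (t,): print(fit(o,(.5,-.28,.3)))
# holder
t=C("top",d1,5,[(137,225),(248,195),(273,285),(160,318)],box(25,30,22+6))
s=C("scene",a2,7,[(595,292),(520,410),(410,355),(490,245)],box(25,30,28))
for o in (t,s,t+s): print(fit(o,(.59,-.25,.3)))
plan([(.648,.025,.0125,.1167,.05,.013)],amax=.07)
```

```text
{'t': 23.75, 'p': array([0.6458, 0.0208, 0.0975]), 'r': array([-1.5737,  0.0066,  0.1142]), 'w': 0.0598, 'f': array([ 0.4971, -0.1262, -1.4122])}
(array([ 0.4962, -0.2878,  0.3128]), array([[ 1.0033,  0.4761],
       [-0.3359,  1.1143],
       [-0.8318, -0.4937],
       [ 0.2619, -0.9634]]))
(array([ 0.5868, -0.2556,  0.2655]), array([[-0.0263,  0.0255],
       [-0.294 ,  0.2039],
       [-0.1097,  0.2288],
       [ 0.4566, -0.494 ]]))
(array([ 0.5912, -0.2516,  0.3092]), array([[ 0.2627,  0.4646],
       [ 0.1339, -0.3746],
       [-0.0678, -0.0997],
       [-0.3456,  0.0445]]))
(array([ 0.5886, -0.2538,  0.2851]), array([[-0.8151, -0.4109],
       [-1.2099, -0.6522],
       [-0.6728, -0.7352],
       [ 0.023 , -1.0345],
       [-0.8385,  0.618 ],
       [-1.4673, -0.4399],
       [-1.4066, -0.4826],
       [-1.2123, -0.108 ]]))
0 0 -0.001 0.0005 0.0121 0.0006 0.05; 0 0 -0.001 0.0004 0.0121 0.0006 0.05; 0.001 0 -0.001 0.0004 0.0121 0.0006 0.05; 0 -0.001 -0.001 0.0004 0.0122 0.0006 0.05; 0.001 0 -0.001 0.0004 0.0121 0.0006 0.05; 0 -0.001 -0.001 0.0005 0.0122 0.0005 0.05; 0.001 0 -0.001 0.0004 0.0121 0.0006 0.05
```

Emit:
arm_command(series="0 0 -0.001 0.0005 0.012 0.001 0.05; 0 0 -0.001 0.0005 0.012 0.001 0.05; 0 0 -0.001 0.0005 0.012 0.001 0.05; 0 0 -0.001 0.0005 0.011 0.001 0.05; 0 0 0 0 0.006 0 0.05; 0 0 0 0 0 0 0.05; 0 0 0 0 0 0 0.05")

```text
time: 24.45
tool_pos: [0.645, 0.0232, 0.0371]
ee_rot: [-1.574, 0.007, 0.111]
wrist_force: [-0.4, -0.1, -1.3]
width: 0.0598
```

Run:
```python
from plan import *
print(obs())
plan([(.648,.025,.0125,.1167,.05,.007)],amax=.07)
```

```text
{'t': 24.45, 'p': array([0.645 , 0.0232, 0.0371]), 'r': array([-1.5737,  0.0075,  0.1107]), 'w': 0.0598, 'f': array([-0.4188, -0.0955, -1.2713])}
0.001 -0.001 -0.002 0.0009 0.0061 0.0004 0.05; 0.001 -0.002 -0.002 0.0008 0.0062 0.0004 0.05; 0 -0.001 -0.002 0.0008 0.0061 0.0004 0.05; 0.001 -0.002 -0.001 0.0008 0.0062 0.0003 0.05
```

Emit:
arm_command(series="0.001 -0.002 -0.003 0.001 0.007 0 0.05; 0.001 -0.002 -0.003 0.001 0.006 0 0.05; 0 -0.001 -0.002 0.001 0.006 0 0.05; 0.001 -0.001 -0.001 0 0.004 0 0.05; 0 0 0 0 0.003 0 0.05; 0 0 0 0 0.001 0 0.05; 0 0 0 0 0 0 0.05")

```text
time: 25.15
tool_pos: [0.6495, 0.0235, 0.01]
ee_rot: [-1.571, -0.006, 0.117]
wrist_force: [-0.7, 0.4, -1.6]
width: 0.0595
```

Run:
```python
from plan import *
avg(2)
im=robot.snapshot("scene");crop(im,300,130,430,250,5,"pics/n1.png")
```

```text
mean [ 0.6496  0.0235  0.01   -1.571  -0.0059  0.1173 -0.7805  0.1307 -1.3919
  0.0596 25.225 ] 
sd [0.     0.     0.     0.     0.0001 0.    ]
```

View pics/n1.png

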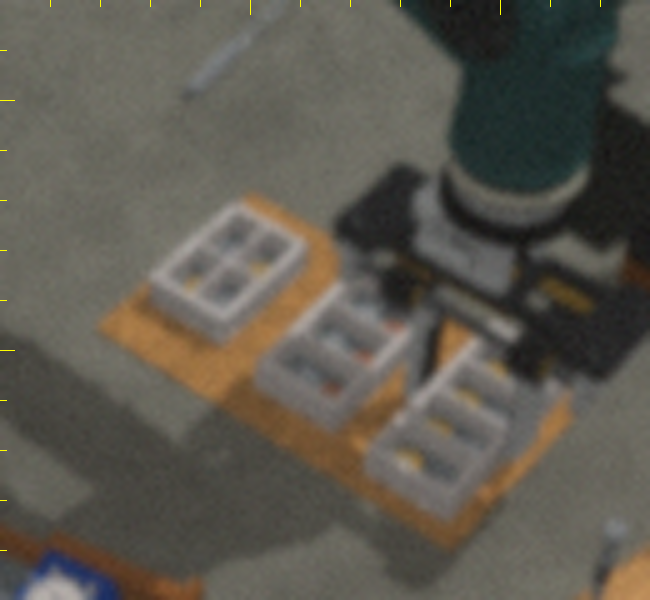

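Emit:
arm_command(series="0 0 0 0 0.002 0 0.05; 0 0 0 0 0 0 0.06; 0 0 0 0 0 0 0.078; 0 0 0 0 0 0 0.078; 0 0 0 0 0 0 0.078")

```text
time: 25.8
tool_pos: [0.6513, 0.0234, 0.0114]
ee_rot: [-1.572, -0.01, 0.118]
wrist_force: [0.5, -0.2, -0.0]
width: 0.0775
```

Run:
```python
from plan import *
print(obs())
plan([(.648,.023,.12,.118,.078,.03),(.5886,-.2545,.12,.3,.078,.04)],amax=.13)
```

```text
{'t': 25.8, 'p': array([0.6513, 0.0234, 0.0114]), 'r': array([-1.572 , -0.0104,  0.1175]), 'w': 0.0775, 'f': array([ 0.4948, -0.168 , -0.0376])}
0 0 0.003 -0.0005 -0.0272 0 0.078; 0 0 0.002 -0.0006 -0.0271 0 0.078; 0.001 0 0.003 -0.0007 -0.0272 -0.0001 0.078; 0 0 0.002 -0.0008 -0.0271 0 0.078; 0 -0.023 0 -0.0114 0 -0.0336 0.078; 0 -0.023 0 -0.0122 0 -0.0333 0.078; 0 -0.023 0 -0.013 0 -0.033 0.078; 0 -0.023 0 -0.0137 0 -0.0327 0.078; 0 -0.023 0 -0.0145 0 -0.0324 0.078; 0 -0.022 0 -0.0152 0 -0.032 0.078; 0 -0.023 0 -0.0159 0 -0.0317 0.078; 0 -0.022 0 -0.0167 0 -0.0314 0.078
```

Emit:
arm_command(series="0 0 0.003 0 -0.02 0 0.078; 0 0 0.002 0 -0.027 0 0.078; 0.001 0 0.003 0 -0.027 0 0.078; 0 0 0.002 0 -0.027 0 0.078; 0 -0.02 0 -0.009 0 -0.026 0.078; 0 -0.023 0 -0.012 0 -0.033 0.075; 0 -0.023 0 -0.013 0 -0.033 0.075; 0 -0.023 0 -0.0135 0 -0.033 0.075; 0 -0.023 0 -0.0145 0 -0.0325 0.075; 0 -0.022 0 -0.015 0 -0.032 0.075; 0 -0.023 0 -0.016 0 -0.032 0.075; 0 -0.022 0 -0.01 0 -0.02 0.075")

```text
time: 27.0
tool_pos: [0.5973, -0.2393, 0.116]
ee_rot: [-1.573, -0.003, 0.312]
wrist_force: [0.4, 0.0, 0.4]
width: 0.0751
```

Emit:
arm_command(series="0 0 0 -0.004 0 -0.01 0.075; 0 0 0 0 0 0 0.075; 0 0 0 0 0 0 0.075")

```text
time: 27.3
tool_pos: [0.596, -0.253, 0.1156]
ee_rot: [-1.572, -0.003, 0.307]
wrist_force: [0.1, -0.1, -0.6]
width: 0.0752
```

Run:
```python
from plan import *
print(obs())
plan([(.5886,-.2545,.09,.3,.075,.02)],amax=.1)
```

```text
{'t': 27.3, 'p': array([ 0.596 , -0.253 ,  0.1156]), 'r': array([-1.5722, -0.0028,  0.3067]), 'w': 0.0752, 'f': array([ 0.0733, -0.1495, -0.6084])}
0.001 0.003 0.001 -0.0038 0.0128 0.0004 0.075; 0 0.004 0.002 -0.0037 0.0127 0.0004 0.075
```

Emit:
arm_command(series="0.001 0.003 0.001 -0.004 0.01 0 0.075; 0 0.004 0.002 -0.004 0.012 0 0.075; 0 0 0 -0.001 0.012 0 0.075; 0 0 0 0 0.008 0 0.075; 0 0 0 0 0 0 0.075; 0 0 0 0 0 0 0.075")

```text
time: 27.9
tool_pos: [0.5868, -0.2501, 0.0678]
ee_rot: [-1.567, 0.002, 0.305]
wrist_force: [-0.3, 0.3, 0.8]
width: 0.075
```

Run:
```python
from plan import *
print(obs())
im=robot.snapshot("scene");crop(im,230,160,350,280,5,"pics/o1.png")
plan([(.5886,-.2545,.012,.3,.075,.012)],amax=.1)
```

```text
{'t': 27.9, 'p': array([ 0.5868, -0.2501,  0.0678]), 'r': array([-1.5672,  0.0025,  0.3049]), 'w': 0.075, 'f': array([-0.2626,  0.313 ,  0.7956])}
-0.001 0.001 -0.001 0.0001 0.0111 -0.001 0.075; -0.001 0.001 0 0.0001 0.0112 -0.001 0.075; -0.001 0.001 -0.001 0.0001 0.0111 -0.001 0.075; 0 0.001 0 0.0001 0.0112 -0.0009 0.075; -0.001 0.001 -0.001 0.0002 0.0111 -0.0009 0.075
```

View pics/o1.png

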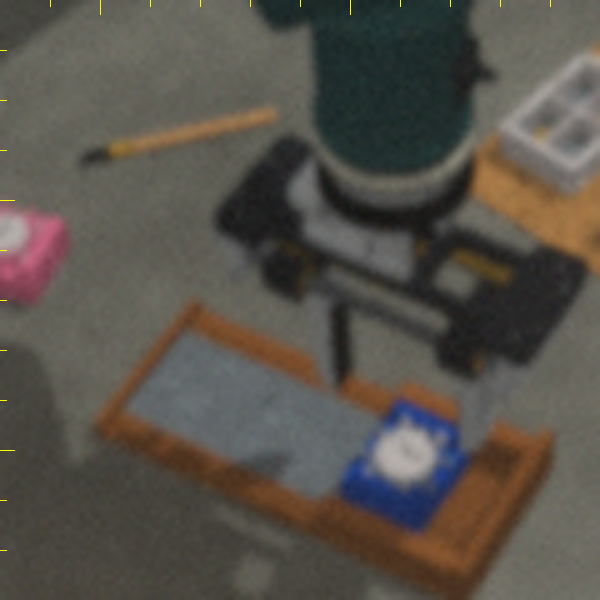

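The fingers straddle the holder, with tips near crop (340,380) and (475,440). I'm lowering.

Emit:
arm_command(series="-0.002 0.001 -0.001 0 0.01 -0.002 0.075; -0.001 0.001 -0.001 0 0.01 -0.002 0.075; -0.001 0.001 0 0 0.01 -0.001 0.075; 0 0 0 0 0.006 -0.001 0.075; 0 0 0 0 0.003 0 0.075; 0 0 0 0 0 0 0.075; 0 0 0 0 0 0 0.075")

```text
time: 28.65
tool_pos: [0.5892, -0.257, 0.0257]
ee_rot: [-1.572, -0.0, 0.301]
wrist_force: [-0.5, 0.7, -0.2]
width: 0.0754
```

Run:
```python
from plan import *
print(obs())
plan([(.5886,-.2545,.012,.3,.075,.012)],amax=.1)
```

```text
{'t': 28.65, 'p': array([ 0.5892, -0.257 ,  0.0257]), 'r': array([-1.5723, -0.0004,  0.3012]), 'w': 0.0754, 'f': array([-0.5486,  0.7132, -0.2445])}
0.001 0.001 0 0.0001 0.0068 0.0013 0.075; 0 0 0 0.0001 0.0069 0.0012 0.075
```

Emit:
arm_command(series="0 0.001 0 0 0.006 0.001 0.075; 0 0 0 0 0.005 0.001 0.075; 0 0 0 0 0.002 0 0.075; 0 0 0 0 0 0 0.075; 0 0 0 0 0 0 0.075")

```text
time: 29.15
tool_pos: [0.5892, -0.255, 0.0126]
ee_rot: [-1.574, -0.002, 0.3]
wrist_force: [-1.2, 0.7, -0.0]
width: 0.0748
```

Emit:
arm_command(series="0 0 0 0 0.001 0 0.065; 0 0 0 0 0 0 0.055; 0 0 0 0 0 0 0.045; 0 0 0 0 0 0 0.04; 0 0 0 0 0 0 0.04; 0 0 0 0 0 0 0.04")

```text
time: 29.75
tool_pos: [0.5896, -0.2551, 0.0121]
ee_rot: [-1.574, -0.003, 0.3]
wrist_force: [-0.6, 0.3, -0.4]
width: 0.0497
```

Emit:
arm_command(series="0 0 0 0 -0.006 0 0.04; 0 0 0 0 -0.01 0 0.04; 0 0 0 0 -0.018 0 0.04; 0 0 0 0 -0.025 0 0.04; 0 0 0 0 -0.025 0 0.04; 0 0 0 0 -0.012 0 0.04; 0 0 0 0 -0.004 0 0.04; 0 0 0 0 0 0 0.04")

```text
time: 30.55
tool_pos: [0.5878, -0.2543, 0.1166]
ee_rot: [-1.572, 0.0, 0.3]
wrist_force: [-0.0, -0.7, -1.9]
width: 0.05
```

Run:
```python
from plan import *
print(obs())
im=robot.snapshot("scene");crop(im,230,150,350,270,5,"pics/q1.png")
plan([(.551,.264,.13,-.026,.04,.04)],amax=.1)
```

```text
{'t': 30.55, 'p': array([ 0.5878, -0.2543,  0.1166]), 'r': array([-1.5717,  0.0004,  0.3002]), 'w': 0.05, 'f': array([-0.0006, -0.6767, -1.9464])}
0 0.025 0 0.0091 -0.0011 0.0389 0.04; 0 0.025 0 0.0081 -0.0011 0.0391 0.04; 0 0.025 0 0.0071 -0.0011 0.0393 0.04; 0 0.025 0 0.0062 -0.0011 0.0395 0.04; 0 0.025 0 0.0052 -0.0011 0.0396 0.04; 0 0.025 0 0.0042 -0.0011 0.0397 0.04; 0 0.025 0 0.0032 -0.0011 0.0398 0.04; 0 0.025 0 0.0022 -0.0011 0.0399 0.04; 0 0.025 0 0.0012 -0.0011 0.04 0.04; 0 0.025 0 0.0002 -0.0011 0.04 0.04; 0 0.025 0 -0.0008 -0.0011 0.04 0.04; 0 0.026 0 -0.0019 -0.0011 0.0399 0.04

0 0.025 -0.001 -0.0029 -0.0011 0.0399 0.04
```

View pics/q1.png

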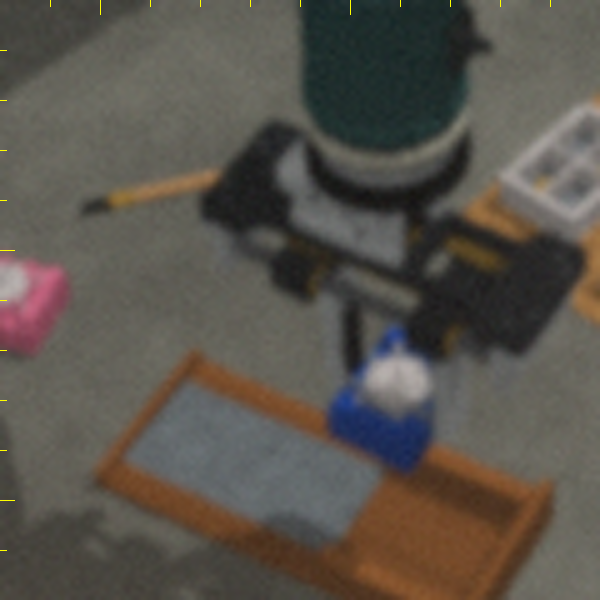

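The holder is lifted but looks rotated in the grip, so I'm checking its tilt close up.

Run:
```python
from plan import *
im=robot.snapshot("scene");crop(im,280,205,330,250,14,"pics/q2.png")
im=robot.snapshot("top");crop(im,320,120,380,175,11,"pics/q3.png")
```

```text
(no output)
```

View pics/q2.png

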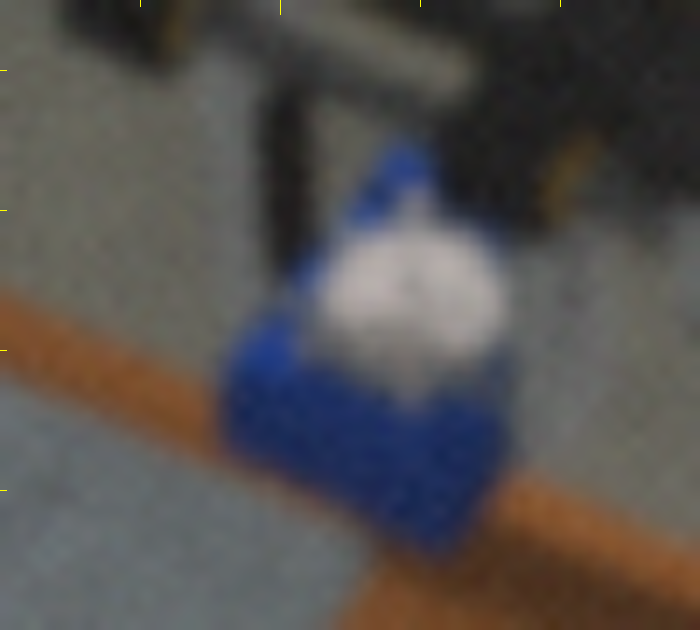

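View pics/q3.png

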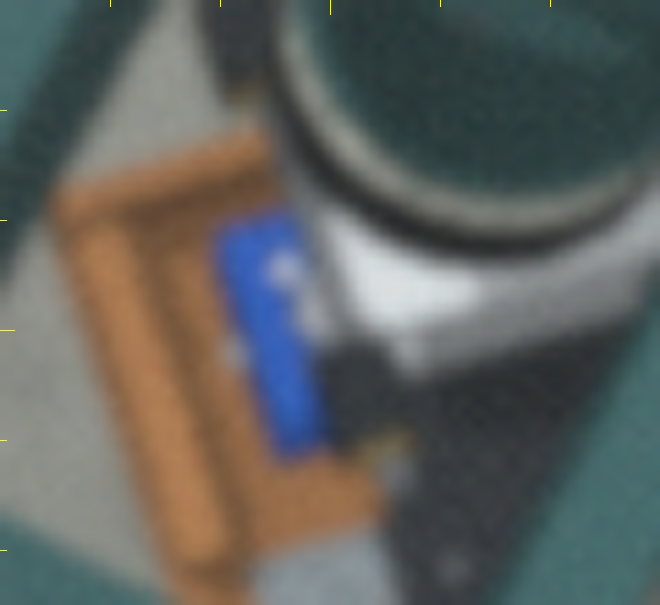

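Run:
```python
from plan import *
c,s=np.cos(.3),np.sin(.3)
for tilt in (0,-.2,.2):
  for a,b,z in [(25,-30,0),(-25,-30,0),(-25,-30,22),(25,-30,22),(-25,30,22),(25,30,22),(0,0,30)]:
    # tilt about rack x through (0,0,14)
    bb=b*np.cos(tilt)-(z-14)*np.sin(tilt); zz=14+b*np.sin(tilt)+(z-14)*np.cos(tilt)
    X=np.array([.5878+(c*a-s*bb)/1e3,-.2543+(s*a+c*bb)/1e3,.110+zz/1e3]); print(tilt,(a,b,z),((proj("scene",X)[0]-[280,205])*14).round(), ((proj("top",X)[0]-[320,120])*11).round())
```

```text
0 (25, -30, 0) [448. 561.] [464. 167.]
0 (-25, -30, 0) [215. 451.] [534. 380.]
0 (-25, -30, 22) [209. 379.] [548. 358.]
0 (25, -30, 22) [446. 489.] [477. 140.]
0 (-25, 30, 22) [380. 157.] [281. 439.]
0 (25, 30, 22) [612. 260.] [211. 220.]
0 (0, 0, 30) [411. 292.] [383. 280.]
-0.2 (25, -30, 0) [441. 550.] [477. 157.]
-0.2 (-25, -30, 0) [207. 439.] [548. 371.]
-0.2 (-25, -30, 22) [214. 351.] [543. 355.]
-0.2 (25, -30, 22) [451. 461.] [471. 135.]
-0.2 (-25, 30, 22) [384. 174.] [275. 446.]
-0.2 (25, 30, 22) [615. 277.] [205. 228.]
-0.2 (0, 0, 30) [420. 281.] [369. 284.]
0.2 (25, -30, 0) [459. 566.] [447. 178.]
0.2 (-25, -30, 0) [226. 457.] [516. 390.]
0.2 (-25, -30, 22) [208. 403.] [549. 363.]
0.2 (25, -30, 22) [444. 513.] [478. 146.]
0.2 (-25, 30, 22) [373. 145.] [293. 430.]
0.2 (25, 30, 22) [606. 249.] [223. 210.]
0.2 (0, 0, 30) [402. 305.] [397. 276.]
```

The projected upright model matches the corners within about 2 px, so the holder is level and centred. I'm carrying it to the pad.

Emit:
arm_command(series="0 0.015 0 0.005 0 0.02 0.04; 0 0.025 0 0.008 0 0.035 0.04; 0 0.025 0 0.007 0 0.039 0.04; 0 0.025 0 0.006 -0.001 0.0395 0.04; 0 0.025 0 0.005 -0.001 0.0395 0.04; 0 0.025 0 0.004 -0.001 0.0395 0.04; 0 0.025 0 0.003 -0.001 0.04 0.04; 0 0.025 0 0.002 -0.001 0.04 0.04; 0 0.025 0 0.001 -0.001 0.04 0.04; 0 0.025 0 0 -0.001 0.04 0.04; 0 0.025 0 -0.001 -0.001 0.04 0.04; 0 0.025 0 -0.002 -0.001 0.038 0.04")

```text
time: 31.9
tool_pos: [0.5431, 0.2104, 0.1054]
ee_rot: [-1.568, 0.035, -0.013]
wrist_force: [1.1, 0.0, -1.3]
width: 0.0497
```

Run:
```python
from plan import *
print(obs())
plan([(.551,.264,.11,-.026,.04,.03)],amax=.1)
```

```text
{'t': 31.9, 'p': array([0.5431, 0.2104, 0.1054]), 'r': array([-1.5683,  0.0349, -0.0133]), 'w': 0.0497, 'f': array([ 1.074 ,  0.0385, -1.2887])}
-0.001 0.006 -0.017 0.0035 -0.0023 0.0269 0.04; -0.001 0.007 -0.018 0.0034 -0.0023 0.0269 0.04
```

Emit:
arm_command(series="-0.001 0.004 -0.016 0.004 -0.004 0.015 0.04; -0.001 0.004 -0.012 0.003 -0.002 0.01 0.04; 0 0 -0.003 0 0 0.002 0.04; 0 0 0 0 0 0 0.04; 0 0 0 0 0 0 0.04")

```text
time: 32.4
tool_pos: [0.5468, 0.2415, 0.1054]
ee_rot: [-1.573, 0.013, -0.016]
wrist_force: [-0.5, 0.0, -2.1]
width: 0.0498
```

Run:
```python
from plan import *
print(obs())
im=robot.snapshot("scene");cv2.imwrite("pics/r.png",im);crop(im,370,110,490,210,6,"pics/r1.png")
plan([(.551,.264,.05,-.026,.04,.015)],amax=.1)
```

```text
{'t': 32.4, 'p': array([0.5468, 0.2415, 0.1054]), 'r': array([-1.5734,  0.013 , -0.0159]), 'w': 0.0498, 'f': array([-0.4711,  0.0055, -2.0568])}
0.001 0.002 -0.003 0.0011 0.0138 0.0058 0.04; 0.001 0.003 -0.003 0.0011 0.0138 0.0057 0.04; 0 0.002 -0.004 0.001 0.0138 0.0057 0.04; 0.001 0.003 -0.003 0.001 0.0138 0.0058 0.04
```

View pics/r1.png

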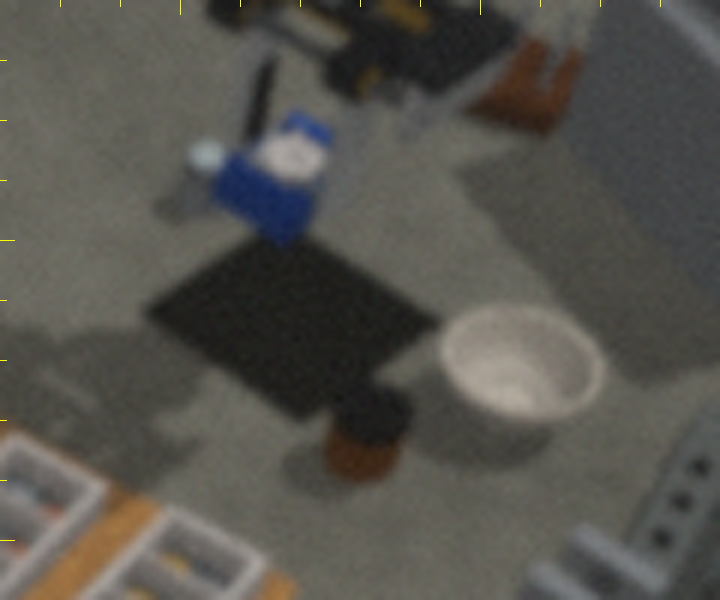

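Run:
```python
from plan import *
pts=np.array([(145,312),(280,235),(440,322),(300,420)])/6+[370,110]
print(np.mean([ray("scene",p,.004) for p in pts],0), [ray("scene",p,.004)[:2].round(4) for p in pts])
```

```text
[0.5577 0.2604 0.004 ] [array([0.4972, 0.2066]), array([0.5082, 0.3129]), array([0.6154, 0.32  ]), array([0.61  , 0.2023])]
```

Emit:
arm_command(series="0.001 0.002 -0.004 0.001 0.008 0.008 0.04; 0.001 0.003 -0.004 0.001 0.01 0.008 0.04; 0 0.002 -0.004 0.001 0.008 0.006 0.04; 0.001 0.002 0 0 0.005 0.001 0.04; 0 0 0 0 0 0 0.04; 0 0 0 0 0 0 0.04")

```text
time: 33.05
tool_pos: [0.5501, 0.2635, 0.0699]
ee_rot: [-1.572, 0.003, -0.03]
wrist_force: [-0.1, 0.0, -1.4]
width: 0.0495
```

Run:
```python
from plan import *
print(obs())
plan([(.551,.264,.03,-.026,.04,.01)],amax=.1)
```

```text
{'t': 33.05, 'p': array([0.5501, 0.2635, 0.0699]), 'r': array([-1.5716,  0.0027, -0.0295]), 'w': 0.0495, 'f': array([-0.1449,  0.04  , -1.4131])}
0 -0.001 -0.001 0.0003 0.01 0.0001 0.04; 0 -0.001 -0.001 0.0002 0.01 0.0001 0.04; 0 -0.001 0 0.0002 0.01 0.0002 0.04; 0.001 -0.001 -0.001 0.0003 0.0099 0.0001 0.04
```

Emit:
arm_command(series="0 -0.001 -0.001 0.001 0.01 0 0.04; 0 0 -0.001 0.001 0.009 0 0.04; 0 0 0 0.001 0.008 0 0.04; 0 0 0 0 0.006 0 0.04; 0 0 0 0 0.003 0 0.04; 0 0 0 0 0 0 0.04; 0 0 0 0 0 0 0.04")

```text
time: 33.75
tool_pos: [0.5535, 0.2628, 0.0307]
ee_rot: [-1.572, 0.001, -0.029]
wrist_force: [0.7, -0.3, -1.5]
width: 0.0496
```

Run:
```python
from plan import *
print(obs())
plan([(.5525,.263,.012,-.026,.04,.005)],amax=.1)
```

```text
{'t': 33.75, 'p': array([0.5535, 0.2628, 0.0307]), 'r': array([-1.5719,  0.0005, -0.0291]), 'w': 0.0496, 'f': array([ 0.7226, -0.342 , -1.4666])}
0 -0.001 0 -0.0002 0.0047 0 0.04; 0 -0.001 0 -0.0003 0.0047 0 0.04; 0.001 -0.001 0 -0.0002 0.0046 0.0001 0.04; 0 0 -0.001 -0.0002 0.0047 0 0.04
```

Emit:
arm_command(series="0 -0.001 0 0 0.005 0 0.04; 0 -0.001 0 -0.0005 0.005 0 0.04; 0 0 0 -0.0005 0.004 0 0.04; 0 0 0 0 0.003 0 0.04; 0 0 0 0 0.002 0 0.04; 0 0 0 0 0 0 0.04; 0 0 0 0 0 0 0.04")

```text
time: 34.45
tool_pos: [0.5529, 0.2631, 0.0109]
ee_rot: [-1.571, -0.001, -0.027]
wrist_force: [0.3, 0.5, -0.9]
width: 0.0496
```

Emit:
arm_command(series="0 0 0 0 0.002 0 0.04; 0 0 0 0 0.001 0 0.04; 0 0 0 0 0 0 0.04")

```text
time: 34.75
tool_pos: [0.5536, 0.2634, 0.0103]
ee_rot: [-1.571, -0.003, -0.027]
wrist_force: [-0.4, -0.3, -2.2]
width: 0.0495
```

Emit:
arm_command(series="0 0 0.001 0 0.003 0 0.04; 0 0 0.001 0 0.002 0 0.04; 0 0 0 0 0 0 0.04")

```text
time: 35.05
tool_pos: [0.5541, 0.2637, 0.0105]
ee_rot: [-1.57, -0.003, -0.027]
wrist_force: [-0.4, 0.4, -2.6]
width: 0.0496
```

Run:
```python
from plan import *
avg(4)
im=robot.snapshot("scene");cv2.imwrite("pics/s.png",im);crop(im,390,120,460,190,9,"pics/s1.png")
```

```text
mean [ 0.5543  0.2638  0.0102 -1.5697 -0.003  -0.0266  0.176   0.2488  0.4736
  0.0499 35.175 ] 
sd [0.     0.     0.0002 0.0001 0.0002 0.    ]
```

View pics/s1.png

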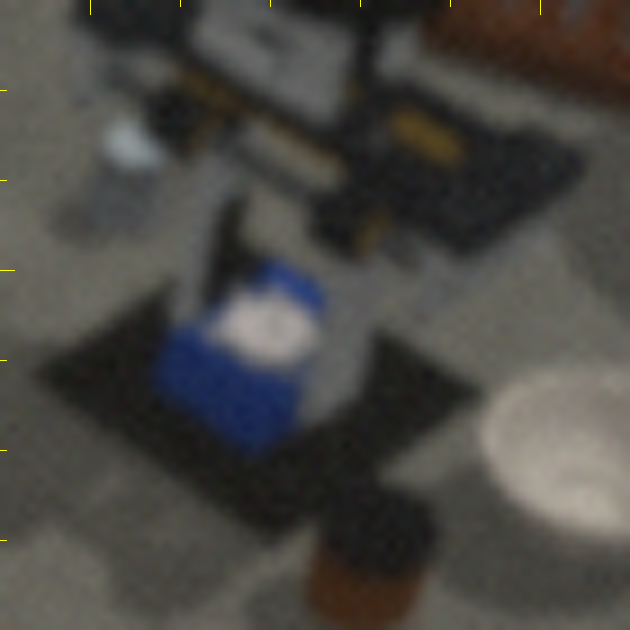

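The holder sits on the pad, and the scale force has dropped to about zero. I'm releasing it.

Emit:
arm_command(series="0 0 0 0 0 0 0.055; 0 0 0 0 0 0 0.065; 0 0 0 0 0 0 0.07; 0 0 0 0 0 0 0.07; 0 0 0 0 -0.012 0 0.07; 0 0 0 0 -0.025 0 0.07; 0 0 0 0 -0.03 0 0.07; 0 0 0 0 -0.03 0 0.075; 0 0 0 0 -0.015 0 0.078; 0 0 0 0 0 0 0.078")

```text
time: 36.3
tool_pos: [0.5535, 0.2635, 0.1282]
ee_rot: [-1.57, -0.002, -0.027]
wrist_force: [0.4, 1.0, -0.1]
width: 0.0779
```

Run:
```python
from plan import *
print(obs())
im=robot.snapshot("scene");cv2.imwrite("pics/t.png",im);crop(im,390,120,460,190,9,"pics/t1.png")
plan([(.651,.0234,.1,.1173,.078,.04)],amax=.1)
```

```text
{'t': 36.3, 'p': array([0.5535, 0.2635, 0.1282]), 'r': array([-1.5703, -0.0017, -0.0267]), 'w': 0.0779, 'f': array([ 0.3656,  0.9627, -0.0927])}
0 -0.021 0 0.0149 0.0039 -0.0339 0.078; 0 -0.021 0 0.0142 0.0039 -0.0342 0.078; 0 -0.02 0 0.0134 0.0039 -0.0345 0.078; 0 -0.021 0 0.0127 0.0039 -0.0347 0.078; 0 -0.02 0 0.012 0.0039 -0.035 0.078; 0 -0.021 0 0.0113 0.0039 -0.0352 0.078; 0 -0.02 0.001 0.0106 0.0039 -0.0355 0.078
```

View pics/t1.png

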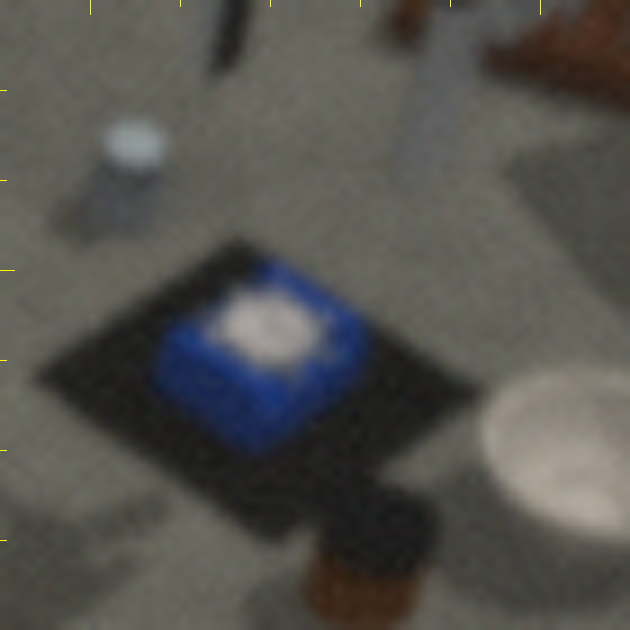

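The holder stands upright in the pad's middle. Now I'm fetching the long tray.

Emit:
arm_command(series="0 -0.021 0 0.012 0.002 -0.028 0.078; 0 -0.021 0 0.014 0.003 -0.034 0.078; 0 -0.02 0 0.0135 0.003 -0.0345 0.078; 0 -0.021 0 0.0125 0.003 -0.0345 0.078; 0 -0.02 0 0.012 0.003 -0.035 0.078; 0 -0.021 0 0.0115 0.003 -0.035 0.078; 0 -0.02 0 0.01 0.003 -0.028 0.078; 0 0 0 0.003 0 -0.007 0.078; 0 0 0 0 0 0 0.078")

```text
time: 37.25
tool_pos: [0.648, 0.0243, 0.0939]
ee_rot: [-1.568, 0.018, 0.127]
wrist_force: [-0.0, -0.0, 0.8]
width: 0.0779
```

Run:
```python
from plan import *
print(obs())
im=robot.snapshot("top");cv2.imwrite("pics/u.png",im);crop(im,120,100,290,230,4,"pics/u1.png")
plan([(.651,.0234,.06,.1173,.078,.015)],amax=.1)
```

```text
{'t': 37.25, 'p': array([0.648 , 0.0243, 0.0939]), 'r': array([-1.5676,  0.0179,  0.1268]), 'w': 0.0779, 'f': array([-0.019 , -0.0409,  0.7769])}
-0.001 0.003 -0.006 0.0013 0.0112 -0.0007 0.078; -0.001 0.004 -0.006 0.0012 0.0112 -0.0007 0.078; -0.001 0.003 -0.006 0.0011 0.0113 -0.0006 0.078
```

View pics/u1.png

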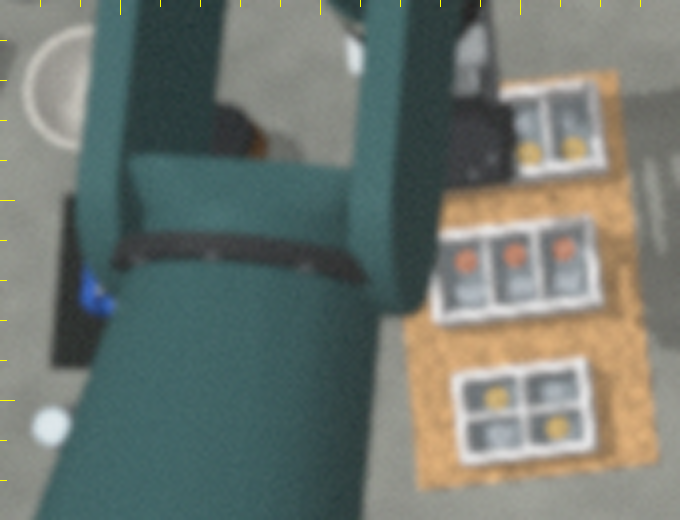

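Emit:
arm_command(series="-0.001 0.003 -0.008 0.0015 0.008 -0.001 0.078; -0.001 0.004 -0.006 0.0015 0.011 -0.001 0.078; -0.001 0.002 -0.004 0.001 0.01 0 0.078; 0 0 0 0 0.006 0 0.078; 0 0 0 0 0.003 0 0.078; 0 0 0 0 0 0 0.078")

```text
time: 37.9
tool_pos: [0.649, 0.0299, 0.0513]
ee_rot: [-1.569, 0.002, 0.125]
wrist_force: [0.1, -0.1, -0.2]
width: 0.0779
```

Run:
```python
from plan import *
print(obs())
plan([(.651,.0234,.0105,.1173,.078,.01)],amax=.1)
```

```text
{'t': 37.9, 'p': array([0.649 , 0.0299, 0.0513]), 'r': array([-1.5687,  0.0017,  0.1248]), 'w': 0.0779, 'f': array([ 0.1379, -0.1239, -0.1952])}
0 0.002 0 0.0002 0.0082 -0.0014 0.078; -0.001 0.001 0 0.0003 0.0081 -0.0013 0.078; 0 0.002 -0.001 0.0002 0.0082 -0.0013 0.078; -0.001 0.001 0 0.0003 0.0081 -0.0014 0.078; 0 0.002 -0.001 0.0002 0.0082 -0.0013 0.078
```

Emit:
arm_command(series="-0.001 0.002 0 0.0005 0.007 -0.002 0.078; -0.001 0.002 0 0.0005 0.007 -0.002 0.078; 0 0.002 0 0.0005 0.007 -0.002 0.078; 0 0.001 0 0 0.005 -0.001 0.078; 0 0 0 0 0.003 0 0.078; 0 0 0 0 0 0 0.078; 0 0 0 0 0 0 0.078")

```text
time: 38.6
tool_pos: [0.6522, 0.0221, 0.0202]
ee_rot: [-1.571, 0.001, 0.117]
wrist_force: [-0.4, 0.1, 0.8]
width: 0.0781
```

Run:
```python
from plan import *
print(obs())
plan([(.651,.0234,.0105,.1173,.078,.01)],amax=.1)
```

```text
{'t': 38.6, 'p': array([0.6522, 0.0221, 0.0202]), 'r': array([-1.5711,  0.0006,  0.1165]), 'w': 0.0781, 'f': array([-0.443 ,  0.0932,  0.7662])}
0 -0.001 -0.001 -0.001 0.0097 0.0014 0.078
```

Emit:
arm_command(series="0 0 0 -0.001 0.005 0.001 0.078; 0 0 0 0 0.004 0.001 0.078; 0 0 0 0 0.002 0 0.078; 0 0 0 0 0 0 0.078; 0 0 0 0 0 0 0.078")

```text
time: 39.1
tool_pos: [0.6512, 0.0244, 0.009]
ee_rot: [-1.571, -0.001, 0.117]
wrist_force: [0.4, -0.1, -0.9]
width: 0.078
```

Emit:
arm_command(series="0 0 0 0 0 0 0.065; 0 0 0 0 0 0 0.055; 0 0 0 0 0 0 0.05; 0 0 0 0 0 0 0.05; 0 0 0 0 -0.008 0 0.05; 0 0 0 0 -0.014 0 0.05; 0 0 0 0 -0.022 0 0.05; 0 0 0 0 -0.025 0 0.05; 0 0 0 0 -0.025 0 0.05; 0 0 0 0 -0.012 0 0.05; 0 0 0 0 -0.004 0 0.05; 0 0 0 0 0 0 0.05")

```text
time: 40.3
tool_pos: [0.6508, 0.0244, 0.1271]
ee_rot: [-1.571, -0.001, 0.117]
wrist_force: [-0.1, -1.7, -1.1]
width: 0.0596
```

Run:
```python
from plan import *
print(obs())
plan([(.4962,-.2868,.11,-1.256,.05,.038)],amax=.115)
```

```text
{'t': 40.3, 'p': array([0.6508, 0.0244, 0.1271]), 'r': array([-1.5713, -0.0011,  0.1169]), 'w': 0.0596, 'f': array([-0.1444, -1.6993, -1.1288])}
0 0.114 0 -0.0158 0.0014 -0.0243 0.05; 0 0.114 0 -0.013 0.0014 -0.0259 0.05; 0 0.114 0 -0.0099 0.0014 -0.0272 0.05; 0 0.115 0 -0.0068 0.0014 -0.0282 0.05; 0 0.114 0 -0.0035 0.0014 -0.0287 0.05; 0 0.115 0 -0.0002 0.0014 -0.029 0.05; 0 0.114 0 0.0031 0.0014 -0.0288 0.05; 0 0.115 0 0.0064 0.0015 -0.0282 0.05; 0 0.114 0 0.0096 0.0014 -0.0273 0.05; 0 0.115 0 0.0126 0.0015 -0.0261 0.05; 0 0.114 0 0.0155 0.0014 -0.0244 0.05; -0.001 0.115 0.001 0.0182 0.0015 -0.0225 0.05
```

Emit:
arm_command(series="0 0.08 0 -0.009 0 -0.016 0.05; 0 0.114 0 -0.013 0 -0.026 0.05; 0 0.114 0 -0.01 0 -0.027 0.05; 0 0.115 0 -0.007 0 -0.028 0.05; 0 0.114 0 -0.0035 0 -0.0285 0.05; 0 0.115 0 0 0 -0.029 0.05; 0 0.114 0 0.003 0 -0.029 0.05; 0 0.115 0 0.0065 0 -0.028 0.05; 0 0.114 0 0.0095 0 -0.0275 0.05; 0 0.115 0 0.0125 0 -0.026 0.05; 0 0.1 0 0.013 0 -0.02 0.05; 0 0.06 0 0.008 0 -0.01 0.05")

```text
time: 41.5
tool_pos: [0.5005, -0.2646, 0.1072]
ee_rot: [-1.594, 0.021, -1.201]
wrist_force: [0.2, 1.2, -1.5]
width: 0.0597
```

Emit:
arm_command(series="0 0.02 0 0.004 0 -0.004 0.05; 0 0 0 0 0 0 0.05")

```text
time: 41.7
tool_pos: [0.4959, -0.2707, 0.1044]
ee_rot: [-1.597, 0.025, -1.225]
wrist_force: [0.0, 0.7, -1.0]
width: 0.0601
```

Run:
```python
from plan import *
print(obs())
plan([(.4962,-.2868,.09,-1.256,.05,.02)],amax=.07)
```

```text
{'t': 41.7, 'p': array([ 0.4959, -0.2707,  0.1044]), 'r': array([-1.5975,  0.0248, -1.2249]), 'w': 0.0601, 'f': array([ 0.0165,  0.7312, -1.008 ])}
0.014 0.016 -0.012 0.0078 0.0071 -0.0024 0.05; 0.013 0.015 -0.012 0.0077 0.0071 -0.0024 0.05
```

Emit:
arm_command(series="0.014 0.016 -0.012 0.008 0.002 -0.002 0.05; 0.013 0.015 -0.012 0.008 0.004 -0.002 0.05; 0.004 0.003 -0.003 0.002 0.004 -0.001 0.05; 0 0 0 0 0 0 0.05; 0 0 0 0 0 0 0.05")

```text
time: 42.2
tool_pos: [0.4976, -0.2879, 0.0916]
ee_rot: [-1.565, -0.002, -1.256]
wrist_force: [-0.2, -0.3, -1.7]
width: 0.0596
```

Run:
```python
from plan import *
print(obs())
plan([(.4962,-.2868,.04,-1.256,.05,.012)],amax=.07)
```

```text
{'t': 42.2, 'p': array([ 0.4976, -0.2879,  0.0916]), 'r': array([-1.5651, -0.0019, -1.2562]), 'w': 0.0596, 'f': array([-0.2109, -0.2943, -1.676 ])}
-0.001 0 0 -0.0003 0.0103 -0.0003 0.05; -0.001 0 0 -0.0003 0.0103 -0.0002 0.05; -0.001 0 0.001 -0.0003 0.0103 -0.0002 0.05; -0.001 0 0 -0.0003 0.0103 -0.0002 0.05; -0.002 0 0.001 -0.0004 0.0103 -0.0002 0.05
```

Emit:
arm_command(series="-0.002 0 0 0 0.01 0 0.05; -0.002 0 0 0 0.01 0 0.05; -0.001 0 0 0 0.01 0 0.05; -0.001 0 0 0 0.008 0 0.05; 0 0 0 0 0.004 0 0.05; 0 0 0 0 0 0 0.05; 0 0 0 0 0 0 0.05")

```text
time: 42.9
tool_pos: [0.4976, -0.2866, 0.0446]
ee_rot: [-1.573, 0.0, -1.254]
wrist_force: [-0.3, 0.3, -0.4]
width: 0.0598
```

Run:
```python
from plan import *
print(obs())
plan([(.4962,-.2868,.014,-1.256,.05,.006)],amax=.07)
```

```text
{'t': 42.9, 'p': array([ 0.4976, -0.2866,  0.0446]), 'r': array([-1.5727,  0.0002, -1.2544]), 'w': 0.0598, 'f': array([-0.3296,  0.2544, -0.4353])}
0 0 0 0 0.0051 -0.0002 0.05; 0 0 0 -0.0001 0.0051 -0.0002 0.05; 0 0 0 0 0.0051 -0.0002 0.05; 0.001 0.001 0 -0.0001 0.0051 -0.0003 0.05; 0 0 0 0 0.0051 -0.0002 0.05; 0.001 0.001 0 -0.0001 0.0051 -0.0003 0.05
```

Emit:
arm_command(series="0 0 0 0 0.006 0 0.05; 0 0 0 0 0.006 -0.0005 0.05; 0 0 0 0 0.006 -0.0005 0.05; 0 0 0 0 0.004 0 0.05; 0 0 0 0 0.003 0 0.05; 0 0 0 0 0 0 0.05; 0 0 0 0 0 0 0.05")

```text
time: 43.6
tool_pos: [0.4971, -0.2875, 0.0183]
ee_rot: [-1.572, -0.001, -1.255]
wrist_force: [-0.8, 0.5, -0.4]
width: 0.0596
```

Run:
```python
from plan import *
print(obs())
plan([(.4962,-.2868,.0115,-1.256,.05,.006)],amax=.07)
```

```text
{'t': 43.6, 'p': array([ 0.4971, -0.2875,  0.0183]), 'r': array([-1.5716, -0.0014, -1.2547]), 'w': 0.0596, 'f': array([-0.8431,  0.5266, -0.3935])}
0 0.001 0.001 -0.0005 0.0034 -0.0003 0.05; 0.001 0 0 -0.0005 0.0034 -0.0003 0.05
```

Emit:
arm_command(series="0 0 0 -0.001 0.004 -0.001 0.05; 0 0 0 0 0.003 0 0.05; 0 0 0 0 0.002 0 0.05; 0 0 0 0 0.001 0 0.05; 0 0 0 0 0 0 0.05")

```text
time: 44.1
tool_pos: [0.4964, -0.2873, 0.0124]
ee_rot: [-1.57, -0.003, -1.255]
wrist_force: [0.3, 0.1, -1.5]
width: 0.0596
```

Run:
```python
from plan import *
avg(4)
```

```text
mean [ 0.4965 -0.2874  0.0123 -1.5701 -0.0034 -1.2545  0.3701  0.0012 -0.2372
  0.0599 44.225 ] 
sd [0.     0.     0.     0.0001 0.0001 0.    ]
```

Emit:
arm_command(series="0 0 0 0 0.001 0 0.06; 0 0 0 0 0 0 0.078; 0 0 0 0 0 0 0.085; 0 0 0 0 0 0 0.085; 0 0 0 0 -0.015 0 0.085; 0 0 0 0 -0.025 0 0.085; 0 0 0 0 -0.03 0 0.085; 0 0 0 0 -0.025 0 0.08; 0 0 0 0 -0.01 0 0.078; 0 0 0 0 0 0 0.078")

```text
time: 45.3
tool_pos: [0.4965, -0.2872, 0.1235]
ee_rot: [-1.57, -0.004, -1.255]
wrist_force: [-0.9, -0.1, -0.0]
width: 0.0779
```

Run:
```python
from plan import *
print(obs())
plan([(.5595,.0146,.11,.118,.078,.04)],amax=.125)
```

```text
{'t': 45.3, 'p': array([ 0.4965, -0.2872,  0.1235]), 'r': array([-1.5696, -0.0041, -1.2546]), 'w': 0.0779, 'f': array([-0.8622, -0.0612, -0.0398])}
0 -0.125 0 -0.0243 0.0011 0.014 0.078; 0 -0.125 0 -0.0224 0.0012 0.0169 0.078; 0 -0.125 0 -0.0201 0.0011 0.0195 0.078; 0 -0.125 0 -0.0175 0.0012 0.0219 0.078; 0 -0.125 0 -0.0146 0.0011 0.0239 0.078; 0 -0.125 0.001 -0.0115 0.0012 0.0256 0.078; 0.001 -0.125 0 -0.0083 0.0012 0.0268 0.078; 0 -0.124 0.001 -0.0048 0.0012 0.0276 0.078; 0.001 -0.125 0 -0.0014 0.0012 0.028 0.078; 0 -0.124 0.001 0.0021 0.0012 0.0279 0.078; 0.001 -0.125 0 0.0055 0.0011 0.0275 0.078
```

Emit:
arm_command(series="0 -0.1 0 -0.018 0 0.01 0.078; 0 -0.125 0 -0.0225 0 0.017 0.078; 0 -0.125 0 -0.02 0 0.0195 0.078; 0 -0.125 0 -0.0175 0 0.022 0.078; 0 -0.125 0 -0.0145 0 0.024 0.078; 0 -0.125 0 -0.0115 0 0.0255 0.078; 0 -0.125 0 -0.0085 0 0.027 0.078; 0 -0.124 0 -0.005 0 0.0275 0.078; 0 -0.125 0 -0.0015 0 0.028 0.078; 0 -0.124 0 0.002 0 0.028 0.078; 0 -0.09 0 0.004 0 0.02 0.078; 0 -0.04 0 0.002 0 0.01 0.078")

```text
time: 46.5
tool_pos: [0.551, 0.0217, 0.1064]
ee_rot: [-1.565, 0.021, 0.15]
wrist_force: [-0.7, -0.8, 0.3]
width: 0.0781
```

Run:
```python
from plan import *
print(obs())
im=robot.snapshot("top");cv2.imwrite("pics/v.png",im);crop(im,310,105,440,235,5,"pics/v1.png")
im=robot.snapshot("scene");cv2.imwrite("pics/vs.png",im);crop(im,240,205,350,285,7,"pics/v2.png")
plan([(.5595,.0146,.08,.118,.078,.02)],amax=.07)
```

```text
{'t': 46.5, 'p': array([0.551 , 0.0217, 0.1064]), 'r': array([-1.5655,  0.021 ,  0.1499]), 'w': 0.0781, 'f': array([-0.7444, -0.8074,  0.3105])}
-0.002 0.015 -0.011 0.0041 0.0132 -0.0039 0.078; -0.003 0.014 -0.01 0.004 0.0132 -0.0038 0.078
```

View pics/v1.png

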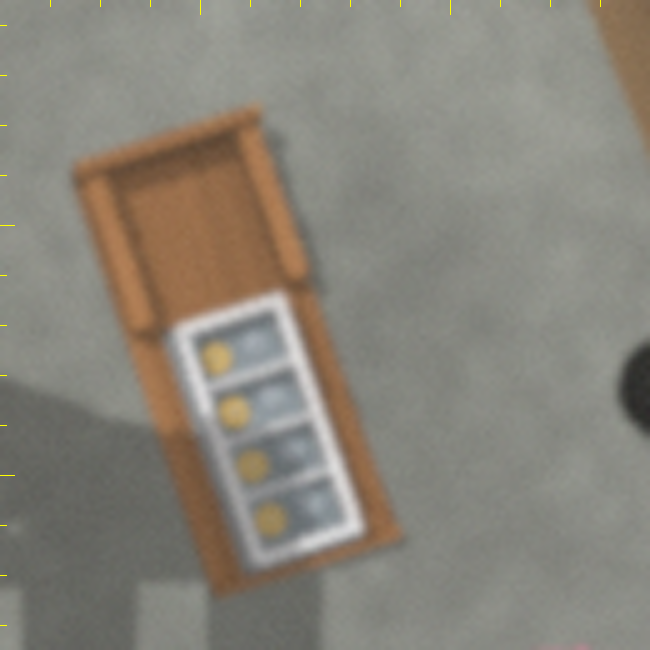

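View pics/v2.png

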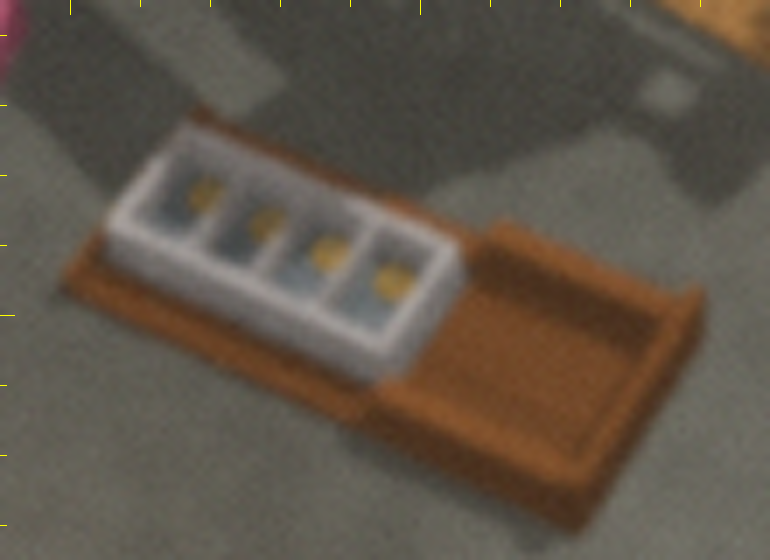

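The long tray is back on the felt at the same pixels as at the start, with corners at (172,325) and (363,535). Now I'm fetching the medium one.

Emit:
arm_command(series="-0.002 0.016 -0.012 0.005 0.01 -0.005 0.078; -0.003 0.014 -0.01 0.005 0.012 -0.004 0.078; 0 0.003 -0.002 0.001 0.01 -0.001 0.078; 0 0 0 0 0.005 0 0.078; 0 0 0 0 0 0 0.078; 0 0 0 0 0 0 0.078")

```text
time: 47.2
tool_pos: [0.5618, 0.0075, 0.0667]
ee_rot: [-1.574, -0.001, 0.103]
wrist_force: [0.9, -0.3, 0.4]
width: 0.0779
```

Run:
```python
from plan import *
print(obs())
plan([(.5595,.0146,.03,.118,.078,.01)],amax=.07)
```

```text
{'t': 47.2, 'p': array([0.5618, 0.0075, 0.0667]), 'r': array([-1.5737, -0.0006,  0.1032]), 'w': 0.0779, 'f': array([ 0.9302, -0.2806,  0.3573])}
0.001 -0.004 0 -0.0004 0.0092 0.0018 0.078; 0.001 -0.004 0 -0.0004 0.0092 0.0019 0.078; 0 -0.003 0 -0.0004 0.0092 0.0018 0.078; 0.001 -0.004 0.001 -0.0004 0.0091 0.0019 0.078
```

Emit:
arm_command(series="0.001 -0.005 0 -0.0005 0.008 0.003 0.078; 0.001 -0.005 0 -0.0005 0.008 0.003 0.078; 0 -0.003 0 -0.0005 0.008 0.002 0.078; 0 -0.002 0 0 0.005 0 0.078; 0 0 0 0 0.002 0 0.078; 0 0 0 0 0 0 0.078; 0 0 0 0 0 0 0.078")

```text
time: 47.9
tool_pos: [0.5595, 0.0164, 0.0338]
ee_rot: [-1.572, -0.002, 0.12]
wrist_force: [-0.1, 0.4, -0.0]
width: 0.0777
```

Run:
```python
from plan import *
print(obs())
plan([(.5595,.0146,.01,.118,.078,.01)],amax=.07)
```

```text
{'t': 47.9, 'p': array([0.5595, 0.0164, 0.0338]), 'r': array([-1.5717, -0.0016,  0.1202]), 'w': 0.0777, 'f': array([-0.1298,  0.4391, -0.0096])}
0 0.001 0.001 -0.0001 0.0079 -0.0006 0.078; 0 0.001 0 -0.0001 0.008 -0.0006 0.078; 0.001 0 0.001 -0.0001 0.0079 -0.0005 0.078
```

Emit:
arm_command(series="0 0 0 0 0.008 -0.001 0.078; 0 0 0 0 0.006 -0.0005 0.078; 0 0 0 0 0.004 0 0.078; 0 0 0 0 0.002 0 0.078; 0 0 0 0 0 0 0.078; 0 0 0 0 0 0 0.078")

```text
time: 48.5
tool_pos: [0.5602, 0.0144, 0.0123]
ee_rot: [-1.572, -0.002, 0.12]
wrist_force: [-0.8, 0.3, -0.5]
width: 0.078
```

Emit:
arm_command(series="0 0 0 0 0.004 0 0.078; 0 0 0 0 0 0 0.078; 0 0 0 0 0 0 0.065; 0 0 0 0 0 0 0.055; 0 0 0 0 0 0 0.05; 0 0 0 0 0 0 0.05; 0 0 0 0 0 0 0.05")

```text
time: 49.2
tool_pos: [0.5606, 0.0144, 0.0086]
ee_rot: [-1.572, -0.003, 0.12]
wrist_force: [0.3, -0.0, 0.0]
width: 0.06
```

Emit:
arm_command(series="0 0 0 0 -0.008 0 0.05; 0 0 0 0 -0.014 0 0.05; 0 0 0 0 -0.022 0 0.05; 0 0 0 0 -0.025 0 0.05; 0 0 0 0 -0.025 0 0.05; 0 0 0 0 -0.015 0 0.05; 0 0 0 0 -0.004 0 0.05; 0 0 0 0 0 0 0.05")

```text
time: 50.0
tool_pos: [0.5601, 0.0146, 0.1316]
ee_rot: [-1.572, -0.006, 0.12]
wrist_force: [0.4, -0.1, -1.6]
width: 0.0598
```

Run:
```python
from plan import *
print(obs())
plan([(.5066,-.2848,.12,-1.2565,.05,.038)],amax=.115)
```

```text
{'t': 50.0, 'p': array([0.5601, 0.0146, 0.1316]), 'r': array([-1.5725, -0.0059,  0.1199]), 'w': 0.0598, 'f': array([ 0.4119, -0.1224, -1.6497])}
0 0.115 0.001 -0.0074 0.001 -0.0242 0.05; 0 0.115 0 -0.0046 0.001 -0.0249 0.05; 0 0.115 0 -0.0017 0.001 -0.0253 0.05; 0 0.115 0.001 0.0012 0.001 -0.0253 0.05; 0 0.115 0 0.0041 0.001 -0.025 0.05; 0 0.114 0 0.007 0.001 -0.0244 0.05; 0 0.115 0.001 0.0097 0.0009 -0.0234 0.05; -0.001 0.114 0 0.0123 0.0009 -0.0222 0.05; 0 0.115 0.001 0.0148 0.001 -0.0206 0.05; -0.001 0.114 0 0.017 0.0009 -0.0188 0.05; 0 0.115 0.001 0.0191 0.001 -0.0167 0.05; -0.001 0.114 0 0.0208 0.001 -0.0145 0.05
```

Emit:
arm_command(series="0 0.08 0 -0.004 0 -0.015 0.05; 0 0.115 0 -0.0045 0 -0.025 0.05; 0 0.115 0 -0.0015 0 -0.0255 0.05; 0 0.115 0 0.001 0 -0.0255 0.05; 0 0.115 0 0.004 0 -0.025 0.05; 0 0.114 0 0.007 0 -0.0245 0.05; 0 0.115 0 0.0095 0 -0.0235 0.05; 0 0.114 0 0.0125 0 -0.022 0.05; 0 0.115 0 0.015 0 -0.0205 0.05; 0 0.114 0 0.017 0 -0.019 0.05; 0 0.1 0 0.017 0 -0.014 0.05; 0 0.06 0 0.01 0 -0.007 0.05")

```text
time: 51.2
tool_pos: [0.507, -0.2657, 0.1178]
ee_rot: [-1.582, 0.014, -1.2]
wrist_force: [0.1, 0.6, -1.5]
width: 0.06
```

Emit:
arm_command(series="0 0.02 0 0.004 0 -0.002 0.05; 0 0 0 0 0 0 0.05")

```text
time: 51.4
tool_pos: [0.505, -0.2712, 0.1154]
ee_rot: [-1.584, 0.017, -1.224]
wrist_force: [0.1, 0.0, -0.9]
width: 0.0598
```

Run:
```python
from plan import *
print(obs())
plan([(.5065,-.2843,.1,-1.2565,.05,.02)],amax=.07)
```

```text
{'t': 51.4, 'p': array([ 0.505 , -0.2712,  0.1154]), 'r': array([-1.5844,  0.0169, -1.2237]), 'w': 0.0598, 'f': array([ 0.0561,  0.0095, -0.8845])}
0.007 0.016 -0.008 0.0065 0.0076 -0.0014 0.05; 0.007 0.017 -0.009 0.0065 0.0077 -0.0014 0.05
```

Emit:
arm_command(series="0.008 0.017 -0.009 0.007 0.003 -0.001 0.05; 0.007 0.017 -0.009 0.007 0.004 -0.001 0.05; 0.001 0.003 -0.001 0.001 0.004 0 0.05; 0 0 0 0 0 0 0.05; 0 0 0 0 0 0 0.05")

```text
time: 51.9
tool_pos: [0.5083, -0.2842, 0.1019]
ee_rot: [-1.568, -0.001, -1.259]
wrist_force: [-0.1, -0.3, -1.6]
width: 0.0596
```

Run:
```python
from plan import *
print(obs())
plan([(.5065,-.2843,.06,-1.2565,.05,.012)],amax=.07)
```

```text
{'t': 51.9, 'p': array([ 0.5083, -0.2842,  0.1019]), 'r': array([-1.5683, -0.001 , -1.2585]), 'w': 0.0596, 'f': array([-0.1078, -0.2803, -1.6417])}
-0.001 -0.001 0 -0.0001 0.0105 -0.0005 0.05; -0.001 0 0 -0.0001 0.0105 -0.0004 0.05; 0 -0.001 0.001 -0.0001 0.0105 -0.0005 0.05; -0.001 0 0 -0.0001 0.0104 -0.0004 0.05
```

Emit:
arm_command(series="-0.001 -0.001 0 0 0.01 -0.0005 0.05; -0.001 0 0 0 0.01 -0.0005 0.05; 0 -0.001 0 0 0.008 -0.0005 0.05; 0 0 0 0 0.005 0 0.05; 0 0 0 0 0.002 0 0.05; 0 0 0 0 0 0 0.05; 0 0 0 0 0 0 0.05")

```text
time: 52.6
tool_pos: [0.5066, -0.2836, 0.063]
ee_rot: [-1.571, 0.0, -1.255]
wrist_force: [-0.2, -0.2, -1.5]
width: 0.0595
```

Run:
```python
from plan import *
print(obs())
plan([(.5065,-.2843,.038,-1.2565,.05,.006)],amax=.07)
```

```text
{'t': 52.6, 'p': array([ 0.5066, -0.2836,  0.063 ]), 'r': array([-1.5713,  0.0005, -1.2551]), 'w': 0.0595, 'f': array([-0.1593, -0.2006, -1.4982])}
0 0 0 0.0001 0.005 -0.0001 0.05; 0 0 0 0.0001 0.005 0 0.05; 0 0 0 0.0001 0.005 -0.0001 0.05; 0 0.001 0 0.0002 0.005 0 0.05; 0.001 0 0 0.0001 0.005 -0.0001 0.05
```

Emit:
arm_command(series="0 0 0 0 0.006 0 0.05; 0 0 0 0.0005 0.006 0 0.05; 0 0 0 0 0.005 0 0.05; 0 0 0 0 0.003 0 0.05; 0 0 0 0 0.002 0 0.05; 0 0 0 0 0 0 0.05; 0 0 0 0 0 0 0.05")

```text
time: 53.3
tool_pos: [0.5072, -0.2845, 0.0398]
ee_rot: [-1.57, -0.001, -1.255]
wrist_force: [0.4, 0.6, -1.3]
width: 0.0598
```

Run:
```python
from plan import *
print(obs())
plan([(.5065,-.2843,.036,-1.2565,.05,.003)],amax=.07)
im=robot.snapshot("scene");crop(im,240,190,350,280,7,"pics/w1.png")
```

```text
{'t': 53.3, 'p': array([ 0.5072, -0.2845,  0.0398]), 'r': array([-1.5703, -0.0007, -1.2552]), 'w': 0.0598, 'f': array([ 0.3587,  0.6333, -1.3497])}
0 0.001 0 -0.0002 0.0019 -0.0003 0.05; 0 0 0.001 -0.0003 0.0019 -0.0003 0.05
```

View pics/w1.png

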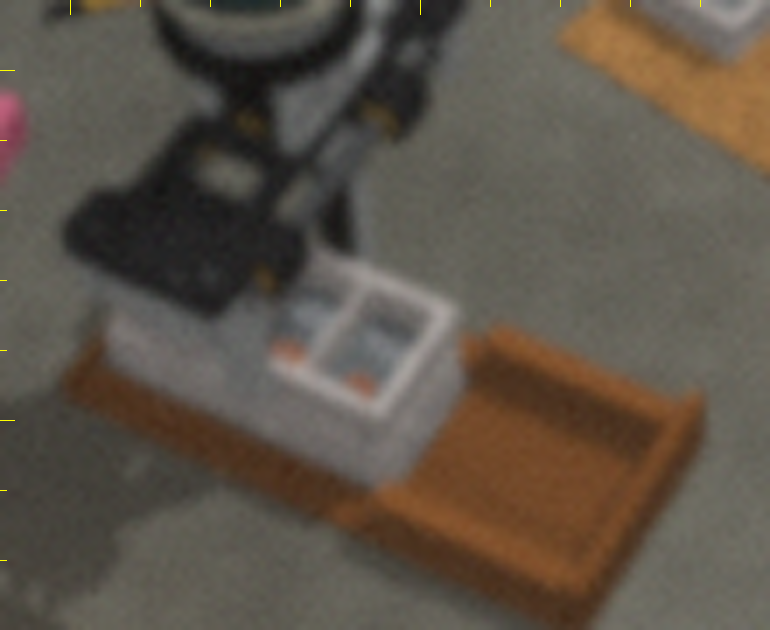

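Emit:
arm_command(series="0 0 0 -0.0005 0.003 -0.0005 0.05; 0 0 0 0 0.002 0 0.05; 0 0 0 0 0.002 0 0.05; 0 0 0 0 0.001 0 0.05; 0 0 0 0 0 0 0.05")

```text
time: 53.85
tool_pos: [0.5073, -0.2847, 0.0358]
ee_rot: [-1.569, -0.004, -1.255]
wrist_force: [0.1, 0.2, -2.4]
width: 0.0599
```

Run:
```python
from plan import *
avg(4)
```

```text
mean [ 0.5074 -0.2848  0.0357 -1.5685 -0.0036 -1.255  -0.1469  0.1377  0.086
  0.0597 53.975 ] 
sd [0.     0.     0.     0.     0.0001 0.    ]
```

Emit:
arm_command(series="0 0 0 0 0.001 0 0.06; 0 0 0 0 0 0 0.078; 0 0 0 0 0 0 0.085; 0 0 0 0 0 0 0.085; 0 0 0 0 -0.015 0 0.085; 0 0 0 0 -0.025 0 0.085; 0 0 0 0 -0.03 0 0.085; 0 0 0 0 -0.02 0 0.08; 0 0 0 0 -0.005 0 0.08; 0 0 0 0 0 0 0.08")

```text
time: 55.05
tool_pos: [0.5073, -0.2847, 0.1364]
ee_rot: [-1.568, -0.004, -1.255]
wrist_force: [0.3, 0.1, -0.1]
width: 0.0797
```

Run:
```python
from plan import *
print(obs())
plan([(.466,.006,.11,.1195,.08,.04)],amax=.125)
```

```text
{'t': 55.05, 'p': array([ 0.5073, -0.2847,  0.1364]), 'r': array([-1.568 , -0.0041, -1.2551]), 'w': 0.0797, 'f': array([ 0.3363,  0.0993, -0.1228])}
0 -0.125 0 -0.0263 0.0023 0.0046 0.08; 0 -0.125 0.001 -0.0255 0.0023 0.0079 0.08; 0 -0.125 0 -0.0243 0.0023 0.011 0.08; 0 -0.125 0.001 -0.0228 0.0023 0.0139 0.08; 0 -0.125 0 -0.0208 0.0024 0.0167 0.08; 0 -0.125 0.001 -0.0186 0.0023 0.0191 0.08; 0 -0.125 0 -0.0161 0.0024 0.0213 0.08; 0 -0.125 0.001 -0.0133 0.0024 0.0232 0.08; 0 -0.125 0 -0.0103 0.0024 0.0246 0.08; 0 -0.125 0 -0.0071 0.0024 0.0257 0.08; 0.001 -0.125 0.001 -0.0039 0.0023 0.0265 0.08
```

Emit:
arm_command(series="0 -0.1 0 -0.018 0 0.003 0.08; 0 -0.125 0 -0.0255 0.001 0.008 0.08; 0 -0.125 0 -0.0245 0.001 0.011 0.08; 0 -0.125 0 -0.023 0.001 0.014 0.08; 0 -0.125 0 -0.021 0.001 0.0165 0.08; 0 -0.125 0 -0.0185 0.001 0.019 0.08; 0 -0.125 0 -0.016 0.001 0.0215 0.08; 0 -0.125 0 -0.0135 0.001 0.023 0.08; 0 -0.125 0 -0.0105 0.001 0.0245 0.08; 0 -0.125 0 -0.007 0.001 0.0255 0.08; 0 -0.09 0 -0.003 0 0.018 0.08; 0 -0.03 0 0 0 0.008 0.08")

```text
time: 56.25
tool_pos: [0.4569, 0.0084, 0.1121]
ee_rot: [-1.564, 0.018, 0.142]
wrist_force: [-0.8, -0.8, 0.6]
width: 0.0797
```

Run:
```python
from plan import *
print(obs())
im=robot.snapshot("top");cv2.imwrite("pics/x.png",im);crop(im,310,105,440,235,5,"pics/x1.png")
im=robot.snapshot("scene");cv2.imwrite("pics/xs.png",im);crop(im,240,205,350,285,7,"pics/x2.png")
plan([(.466,.006,.08,.1195,.08,.02)],amax=.07)
```

```text
{'t': 56.25, 'p': array([0.4569, 0.0084, 0.1121]), 'r': array([-1.5641,  0.0179,  0.1418]), 'w': 0.0797, 'f': array([-0.8439, -0.8296,  0.5746])}
-0.003 0.01 -0.009 0.0045 0.0161 -0.0015 0.08; -0.003 0.01 -0.009 0.0043 0.0161 -0.0015 0.08
```

View pics/x1.png

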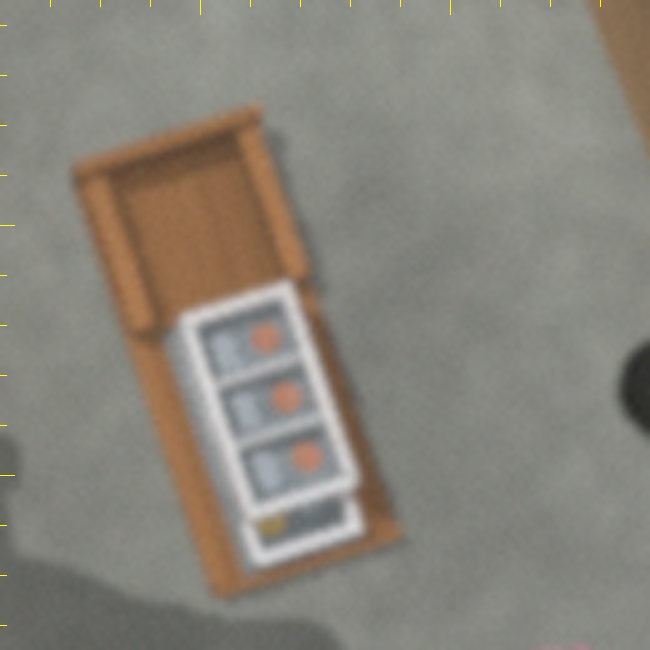

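View pics/x2.png

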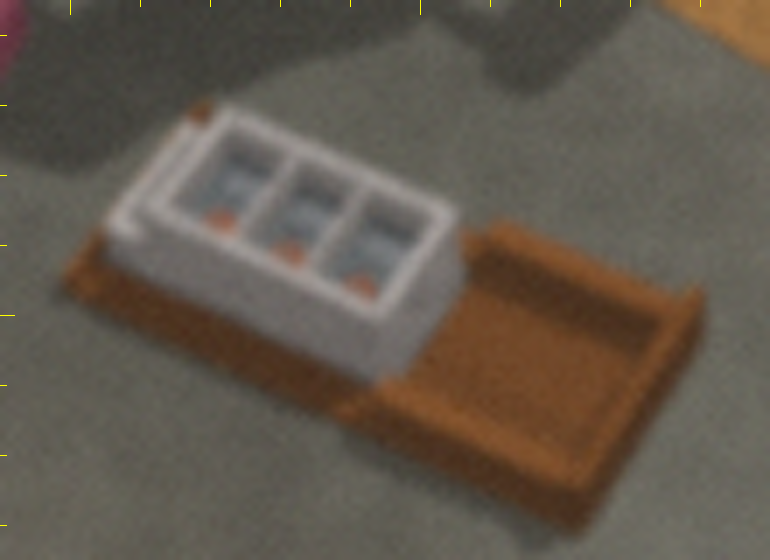

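The medium tray is stacked with its back end flush, and the front lip of the long tray is open. I'm measuring the small shift against the starting pictures.

Run:
```python
from plan import *
def ecc(a,b,box,m=None):
    A=cv2.cvtColor(cv2.imread(a),cv2.COLOR_BGR2GRAY);B=cv2.cvtColor(cv2.imread(b),cv2.COLOR_BGR2GRAY)
    u0,v0,u1,v1=box; W=np.eye(2,3,dtype=np.float32)
    cc,W=cv2.findTransformECC(A[v0:v1,u0:u1],B[v0:v1,u0:u1],W,cv2.MOTION_EUCLIDEAN,(3,200,1e-6),None,5)
    c=np.array([(u1-u0)/2,(v1-v0)/2,1]); print(a,b,"shift px",W@c-c[:2],"rot",np.arcsin(W[1,0]),"cc",round(cc,3))
ecc("pics/d.png","pics/x.png",(350,166,378,205))   # medium top
ecc("pics/ds.png","pics/xs.png",(265,222,302,248)) # medium scene
ecc("pics/g.png","pics/v.png",(348,166,380,215))
ecc("pics/gs.png","pics/vs.png",(260,226,304,252))
```

```text
pics/d.png pics/x.png shift px [ 0.4918 -0.6003] rot 0.0072916676 cc 0.854
pics/ds.png pics/xs.png shift px [-0.0144  0.4974] rot -0.005835147 cc 0.819
pics/g.png pics/v.png shift px [-0.2458 -0.6013] rot 0.023773225 cc 0.863
pics/gs.png pics/vs.png shift px [0.3067 0.1255] rot 0.02269699 cc 0.872
```

Emit:
arm_command(series="-0.003 0.011 -0.01 0.006 0.012 -0.002 0.08; -0.003 0.01 -0.009 0.005 0.014 -0.002 0.08; 0 0.002 -0.002 0.001 0.01 0 0.08; 0 0 0 0 0.005 0 0.08; 0 0 0 0 0 0 0.08; 0 0 0 0 0 0 0.08")

```text
time: 56.95
tool_pos: [0.4706, 0.001, 0.069]
ee_rot: [-1.573, -0.003, 0.105]
wrist_force: [-0.8, -1.3, 0.2]
width: 0.0804
```

Run:
```python
from plan import *
print(obs())
plan([(.466,.006,.03,.1195,.08,.01)],amax=.07)
```

```text
{'t': 56.95, 'p': array([0.4706, 0.001 , 0.069 ]), 'r': array([-1.5734, -0.0031,  0.1054]), 'w': 0.0804, 'f': array([-0.8408, -1.2995,  0.1822])}
0.001 -0.004 0.001 -0.001 0.0097 0.0014 0.08; 0.001 -0.003 0.001 -0.001 0.0098 0.0014 0.08; 0 -0.004 0.001 -0.001 0.0097 0.0013 0.08; 0.001 -0.003 0 -0.001 0.0098 0.0014 0.08
```

Emit:
arm_command(series="0.001 -0.005 0.001 -0.001 0.008 0.002 0.08; 0.001 -0.004 0.001 -0.001 0.008 0.002 0.08; 0 -0.004 0.001 -0.001 0.008 0.002 0.08; 0 -0.002 0 0 0.005 0 0.08; 0 0 0 0 0.002 0 0.08; 0 0 0 0 0 0 0.08; 0 0 0 0 0 0 0.08")

```text
time: 57.65
tool_pos: [0.4671, 0.0071, 0.0361]
ee_rot: [-1.572, -0.001, 0.122]
wrist_force: [0.3, 0.4, -0.1]
width: 0.0803
```

Run:
```python
from plan import *
print(obs())
plan([(.466,.006,.01,.1195,.08,.01)],amax=.07)
```

```text
{'t': 57.65, 'p': array([0.4671, 0.0071, 0.0361]), 'r': array([-1.5716, -0.0012,  0.1218]), 'w': 0.0803, 'f': array([ 0.2519,  0.4166, -0.1257])}
0 0.001 0 -0.0004 0.0087 -0.0003 0.08; 0 0.001 0.001 -0.0004 0.0087 -0.0003 0.08; 0.001 0 0 -0.0004 0.0087 -0.0004 0.08
```

Emit:
arm_command(series="0 0.001 0 -0.0005 0.009 -0.0005 0.08; 0 0 0 -0.0005 0.007 0 0.08; 0 0 0 0 0.005 0 0.08; 0 0 0 0 0.003 0 0.08; 0 0 0 0 0.002 0 0.08; 0 0 0 0 0 0 0.08; 0 0 0 0 0 0 0.08")

```text
time: 58.35
tool_pos: [0.4664, 0.0063, 0.008]
ee_rot: [-1.572, -0.002, 0.12]
wrist_force: [0.9, 0.7, 0.3]
width: 0.08
```

Emit:
arm_command(series="0 0 0 0 0 0 0.065; 0 0 0 0 0 0 0.055; 0 0 0 0 0 0 0.05; 0 0 0 0 0 0 0.05; 0 0 0 0 -0.008 0 0.05; 0 0 0 0 -0.014 0 0.05; 0 0 0 0 -0.022 0 0.05; 0 0 0 0 -0.03 0 0.05; 0 0 0 0 -0.035 0 0.05; 0 0 0 0 -0.02 0 0.05; 0 0 0 0 -0.005 0 0.05; 0 0 0 0 0 0 0.05")

```text
time: 59.55
tool_pos: [0.4651, 0.0066, 0.1491]
ee_rot: [-1.571, -0.001, 0.121]
wrist_force: [0.2, -0.0, -1.2]
width: 0.0596
```

Run:
```python
from plan import *
print(obs())
plan([(.498,-.2879,.14,-1.255,.05,.038)],amax=.115)
```

```text
{'t': 59.55, 'p': array([0.4651, 0.0066, 0.1491]), 'r': array([-1.5714, -0.0008,  0.1206]), 'w': 0.0596, 'f': array([ 0.2223, -0.0414, -1.2012])}
0 0.115 0 -0.0002 0.0008 -0.0247 0.05; 0 0.115 0 0.0026 0.0008 -0.0246 0.05; 0 0.115 0 0.0054 0.0008 -0.0241 0.05; 0 0.115 0 0.0081 0.0008 -0.0233 0.05; 0 0.114 0 0.0108 0.0008 -0.0222 0.05; 0 0.115 0 0.0132 0.0008 -0.0209 0.05; 0 0.114 0 0.0155 0.0007 -0.0192 0.05; 0 0.115 0 0.0176 0.0008 -0.0173 0.05; 0 0.114 0 0.0195 0.0007 -0.0152 0.05; 0 0.115 0 0.0211 0.0008 -0.0129 0.05; 0 0.114 0 0.0224 0.0007 -0.0103 0.05; -0.001 0.115 0.001 0.0234 0.0008 -0.0077 0.05
```

Emit:
arm_command(series="0 0.08 0 0 0 -0.015 0.05; 0 0.115 0 0.0025 0 -0.0245 0.05; 0 0.115 0 0.0055 0 -0.024 0.05; 0 0.115 0 0.008 0 -0.0235 0.05; 0 0.114 0 0.011 0 -0.022 0.05; 0 0.115 0 0.013 0 -0.021 0.05; 0 0.114 0 0.0155 0 -0.019 0.05; 0 0.115 0 0.0175 0 -0.0175 0.05; 0 0.114 0 0.0195 0 -0.015 0.05; 0 0.115 0 0.021 0 -0.013 0.05; 0 0.1 0 0.02 0 -0.009 0.05; 0 0.06 0 0.012 0 -0.004 0.05")

```text
time: 60.75
tool_pos: [0.4894, -0.2668, 0.1251]
ee_rot: [-1.594, 0.026, -1.2]
wrist_force: [0.4, -0.4, -2.0]
width: 0.0599
```

Emit:
arm_command(series="0 0.02 0 0.004 0 -0.001 0.05; 0 0 0 0 0 0 0.05")

```text
time: 60.95
tool_pos: [0.4882, -0.2715, 0.1211]
ee_rot: [-1.599, 0.031, -1.223]
wrist_force: [-0.5, -0.2, -1.0]
width: 0.06
```

Run:
```python
from plan import *
print(obs())
plan([(.498,-.2879,.125,-1.255,.05,.02)],amax=.07)
```

```text
{'t': 60.95, 'p': array([ 0.4882, -0.2715,  0.1211]), 'r': array([-1.5988,  0.0308, -1.2234]), 'w': 0.06, 'f': array([-0.5391, -0.1634, -0.9837])}
0.029 0.032 -0.03 0.0186 -0.0046 0.0035 0.05
```

Emit:
arm_command(series="0.015 0.016 -0.015 0.01 -0.003 0.002 0.05; 0.015 0.016 -0.015 0.009 -0.002 0.002 0.05; 0.003 0.003 -0.003 0.002 0 0 0.05; 0 0 0 0 0 0 0.05; 0 0 0 0 0 0 0.05")

```text
time: 61.45
tool_pos: [0.4997, -0.2889, 0.1251]
ee_rot: [-1.564, -0.003, -1.256]
wrist_force: [-0.2, 0.1, -0.8]
width: 0.0597
```

Run:
```python
from plan import *
print(obs())
plan([(.498,-.2879,.085,-1.255,.05,.01)],amax=.07)
```

```text
{'t': 61.45, 'p': array([ 0.4997, -0.2889,  0.1251]), 'r': array([-1.564 , -0.0034, -1.2562]), 'w': 0.0597, 'f': array([-0.2421,  0.1457, -0.8011])}
-0.001 0 0.001 -0.0003 0.008 -0.0003 0.05; -0.001 0 0.001 -0.0003 0.008 -0.0003 0.05; -0.002 0 0 -0.0003 0.008 -0.0003 0.05; -0.001 -0.001 0.001 -0.0003 0.008 -0.0003 0.05; -0.002 0 0 -0.0004 0.0081 -0.0003 0.05
```

Emit:
arm_command(series="-0.002 0 0.001 -0.0005 0.01 0 0.05; -0.002 0 0.001 -0.0005 0.01 0 0.05; -0.002 0 0.001 0 0.008 0 0.05; -0.001 0 0 0 0.005 0 0.05; 0 0 0 0 0.002 0 0.05; 0 0 0 0 0 0 0.05; 0 0 0 0 0 0 0.05")

```text
time: 62.15
tool_pos: [0.4989, -0.2865, 0.0856]
ee_rot: [-1.573, 0.002, -1.255]
wrist_force: [-0.1, -0.7, -0.2]
width: 0.06
```

Run:
```python
from plan import *
print(obs())
plan([(.498,-.2879,.063,-1.255,.05,.006)],amax=.07)
```

```text
{'t': 62.15, 'p': array([ 0.4989, -0.2865,  0.0856]), 'r': array([-1.5732,  0.0023, -1.2549]), 'w': 0.06, 'f': array([-0.1097, -0.6501, -0.2393])}
0.001 0 -0.001 0.0003 0.0056 -0.0003 0.05; 0 0 0 0.0002 0.0057 -0.0003 0.05; 0.001 0 -0.001 0.0003 0.0056 -0.0003 0.05; 0 0 0 0.0002 0.0057 -0.0004 0.05
```

Emit:
arm_command(series="0 0 -0.001 0.0005 0.006 -0.0005 0.05; 0 0 0 0.0005 0.006 -0.0005 0.05; 0 0 -0.001 0 0.005 0 0.05; 0 0 0 0 0.002 0 0.05; 0 0 0 0 0 0 0.05; 0 0 0 0 0 0 0.05")

```text
time: 62.75
tool_pos: [0.4985, -0.2883, 0.0656]
ee_rot: [-1.572, -0.001, -1.255]
wrist_force: [0.6, 0.2, -0.4]
width: 0.0602
```

Run:
```python
from plan import *
print(obs())
plan([(.498,-.2879,.059,-1.255,.05,.003)],amax=.07)
```

```text
{'t': 62.75, 'p': array([ 0.4985, -0.2883,  0.0656]), 'r': array([-1.5723, -0.0011, -1.2551]), 'w': 0.0602, 'f': array([ 0.5783,  0.1731, -0.3725])}
0.001 0 0 -0.0002 0.0022 -0.0001 0.05; 0 0 0.001 -0.0002 0.0022 -0.0001 0.05; 0.001 0 0 -0.0002 0.0022 -0.0002 0.05
```

Emit:
arm_command(series="0 0 0 -0.0005 0.004 -0.0005 0.05; 0 0 0 0 0.003 0 0.05; 0 0 0 0 0.002 0 0.05; 0 0 0 0 0.001 0 0.05; 0 0 0 0 0 0 0.05")

```text
time: 63.25
tool_pos: [0.4986, -0.2884, 0.0598]
ee_rot: [-1.57, -0.004, -1.255]
wrist_force: [-0.6, -0.1, -0.7]
width: 0.0597
```

Run:
```python
from plan import *
avg(4)
```

```text
mean [ 0.4986 -0.2885  0.0597 -1.5704 -0.0039 -1.255   0.1288  0.0597  0.6721
  0.0597 63.375 ] 
sd [0.     0.     0.     0.0001 0.0001 0.    ]
```

Emit:
arm_command(series="0 0 0 0 0.001 0 0.06; 0 0 0 0 0 0 0.078; 0 0 0 0 0 0 0.085; 0 0 0 0 0 0 0.085; 0 0 0 0 -0.015 0 0.085; 0 0 0 0 -0.025 0 0.085; 0 0 0 0 -0.03 0 0.085; 0 0 0 0.02 -0.03 -0.02 0.085; 0 0 0 0.035 -0.02 -0.035 0.085; 0 0 0 0.035 -0.01 -0.04 0.085; 0 0 0 0.035 0 -0.04 0.085; 0 0 0 0.025 0 -0.03 0.085")

```text
time: 64.65
tool_pos: [0.3941, -0.4761, 0.2]
ee_rot: [-1.568, -0.01, -1.243]
wrist_force: [0.2, 0.4, 0.9]
width: 0.085
```

Run:
```python
from plan import *
print(obs())
im=robot.snapshot("scene");cv2.imwrite("pics/ys.png",im);crop(im,240,205,350,285,7,"pics/y2.png")
im=robot.snapshot("top");cv2.imwrite("pics/y.png",im);cv2.imwrite("pics/y1.png",im)
```

```text
{'t': 64.65, 'p': array([ 0.3941, -0.4761,  0.2   ]), 'r': array([-1.5684, -0.0103, -1.2426]), 'w': 0.085, 'f': array([0.2007, 0.4045, 0.9374])}
```

View pics/y2.png

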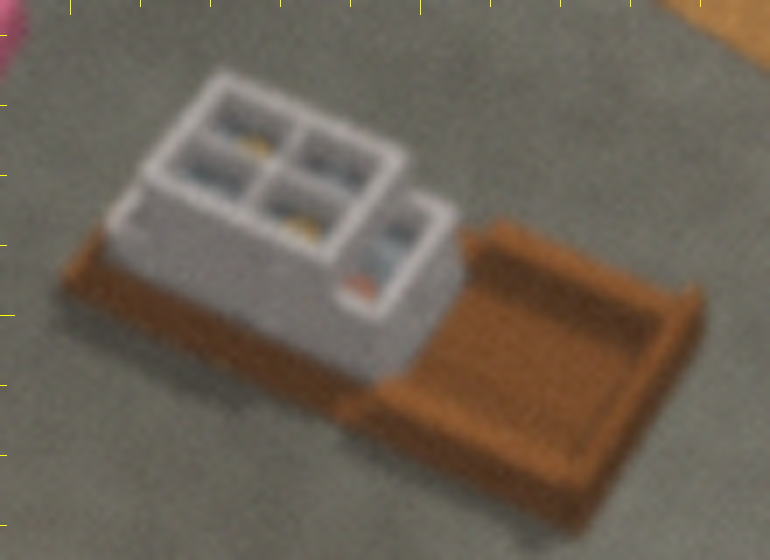

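View pics/y1.png

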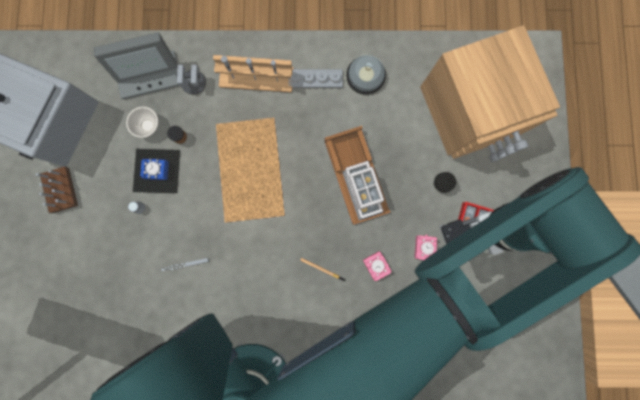

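The stack looks as it did at the start, the holder sits at (153,168) on the pad, and the bystanders haven't moved. I'll settle the arm and measure.

Emit:
arm_command(series="0 0 0 0 -0.01 0 0.085; 0 0 0 0 0 0 0.085; 0 0 0 0 0 0 0.085")

```text
time: 65.05
tool_pos: [0.393, -0.4771, 0.2118]
ee_rot: [-1.568, -0.011, -1.248]
wrist_force: [0.7, -0.8, -0.4]
width: 0.0852
```

Run:
```python
from plan import *
print(obs())
im=robot.snapshot("top");cv2.imwrite("pics/z.png",im)
crop(im,320,150,400,225,8,"pics/z1.png");crop(im,125,140,190,200,10,"pics/z2.png")
im=robot.snapshot("scene");cv2.imwrite("pics/zs.png",im)
def ecc(a,b,box):
    A=cv2.cvtColor(cv2.imread(a),cv2.COLOR_BGR2GRAY);B=cv2.cvtColor(cv2.imread(b),cv2.COLOR_BGR2GRAY)
    u0,v0,u1,v1=box; W=np.eye(2,3,dtype=np.float32)
    cc,W=cv2.findTransformECC(A[v0:v1,u0:u1],B[v0:v1,u0:u1],W,cv2.MOTION_EUCLIDEAN,(3,200,1e-6),None,5)
    c=np.array([(u1-u0)/2,(v1-v0)/2,1]); print(b,box,"shift px",W@c-c[:2],"rot",np.arcsin(W[1,0]),"cc",round(cc,3))
ecc("pics/top0.png","pics/z.png",(348,172,386,212)); ecc("pics/scene0.png","pics/zs.png",(256,212,301,242))
ecc("pics/top0.png","pics/z.png",(122,104,162,140));ecc("pics/top0.png","pics/z.png",(164,122,192,146));ecc("pics/top0.png","pics/z.png",(124,198,150,218))
```

```text
{'t': 65.05, 'p': array([ 0.393 , -0.4771,  0.2118]), 'r': array([-1.5684, -0.0109, -1.2482]), 'w': 0.0852, 'f': array([ 0.697 , -0.8008, -0.3952])}
pics/z.png (348, 172, 386, 212) shift px [ 0.7554 -0.992 ] rot 0.015121645 cc 0.968
pics/zs.png (256, 212, 301, 242) shift px [-0.0831  1.0233] rot 0.0043428713 cc 0.986
pics/z.png (122, 104, 162, 140) shift px [-0.0014 -0.0032] rot 0.0014736152 cc 0.999
pics/z.png (164, 122, 192, 146) shift px [ 0.0218 -0.001 ] rot -0.0026034852 cc 0.999
pics/z.png (124, 198, 150, 218) shift px [0.0143 0.0085] rot 0.0065957904 cc 0.999
```

View pics/z1.png

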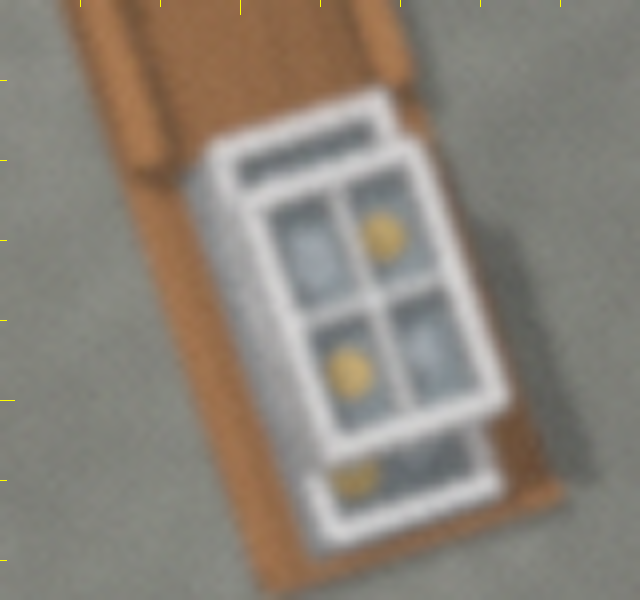

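View pics/z2.png

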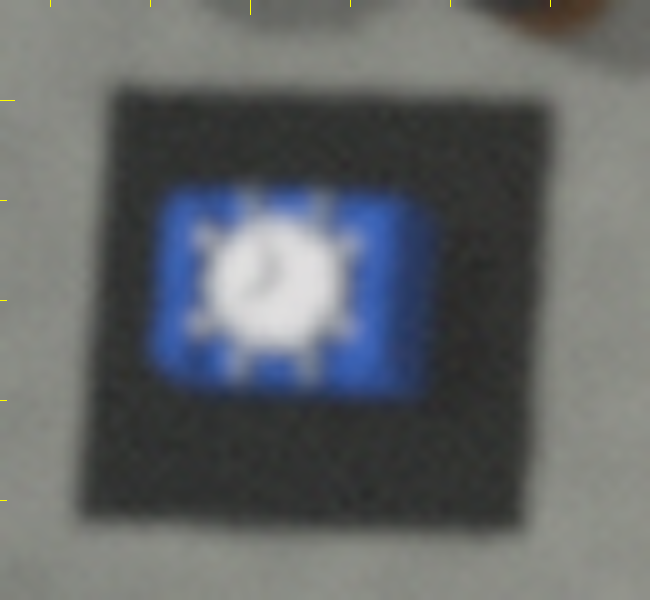

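Run:
```python
from h import *
print(ray("top",np.array([273,283])/10+[125,140],.034), ray("top",np.array([276,290])/10+[125,140],.026), ray("top",np.array([316,309])/10+[125,140],.004))
robot.close_job()
```

```text
[0.5522 0.2629 0.034 ] [0.5518 0.2655 0.026 ] [0.5507 0.2639 0.004 ]
the job is handed in; nothing more can be done
```

I completed the job and handed it in at about 65 s, well under the 141 s limit. There was no verdict to read back.

**Sequence:** I set the short, medium and long trays flat and side by side on the cork mat. Then I put the blue case holder on the dark pad and rebuilt the stack on the felt: long, then medium, then short.

**Last checks, with the robot touching nothing:**
- **Case holder:** it stands upright, and its centre measures within about 2 mm of the pad's centre in the top view.
- **Stack:** all three trays stand level, with the lips open at the front of the long tray and the back of the medium one. By image comparison with the start, the top tray sits about 2 mm further back and 2–3 mm to the side. The trays are aligned to each other within about 1 mm.
- **Bystanders:** the bowl, loupe and jar show no measurable shift (under 0.03 px). I never touched the pink and red look-alikes.

**What was less exact:** the trays tilted briefly by about 2° while being carried, and I corrected this before each set-down. The two cameras differed by a few millimetres, so I averaged them for the pad's centre.

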